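# Air the tea: uncap canisters, prop the chest lid

## Robot

A 6-joint arm with a two-finger parallel gripper is mounted at the origin on the work surface. World frame = base frame: x ahead of the robot, y to its left, z up, the work surface at z = 0. Lengths are in mm, angles in rad, forces in N, time in s.
With the tool pointing down it reaches from about 350 to 775 mm from the base axis. Payload 5.5 kg.
Tool frame: the origin (TCP) lies on the mounting face of the last link; the fingertips stand 173 mm ahead of it and the grasp point (between the pads) lies 155 mm ahead of it (robot.tip_reach is the distance from the TCP to the fingertips, in mm); z points along the fingers, y is the direction in which the jaws open and shut (so a half turn about z gives the same grasp; the last joint's range is limited). The gripper opens to 85 mm and grips with 20 to 120 N. Pads are 22 mm wide; open, the fingers measure 114 mm over their backs; the gripper's body (76 mm by 85 mm) begins 54 mm behind the grasp point. The pads swing forward as they close: fully open they stand 13 mm farther back than shut.
Start: joints at [1.016, 0.313, 0.046, 1.304, 0, 1.431], TCP at [231.749, 526.256, 404.723] pointing down, gripper open.
Joint ranges: [-2.76, 2.76], [-0.86, 1.69], [-1.03, 1.26], [-2.2, 2.34], [-1.47, 1.5], [-3.14, 3.14]. Speed limits (rad/s): [2.57, 2.57, 3.14, 3.14, 3.14, 3.14].

## Interface

Orientations are given as a unit quaternion [w, x, y, z].
In Python, from workcell import robot gives the robot as it stands.
- The arm moves only by the shell command python3 -m handwheel 'ROWS'. ROWS is JSON, a list of rows, each an object with "claw": the finger opening in mm, from 0 to 85.4; "xyz": the shift along the tool's x, y, z in mm, a list of three; "twist": the turn about the tool's z in rad. In form: [{"claw": claw, "xyz": [dx, dy, dz], "twist": twist}, ...]. A call has exactly 5 rows; each row is the pose to reach, as a shift and turn from the pose commanded when the call began, along the tool's axes at that moment; what a row does not reach only later rows make up. A row lasts 1/8 s, in which the tool goes at most 62.5 mm and 10.7 degrees, less where a joint would pass 70% of its speed; a pose out of reach is approached as far as the arm can. A call with a gripper value outside its range is refused whole. The fingers move at their own pace and stop on an object; the grip force is fixed at half the most. Time passes only in rows, so rows that repeat a pose let the fingers close, or fill a call up. It gives the time, the measured TCP pose, the force and the opening at its end, in the units of the state.
- robot.read_state(): the state, without advancing time (a new reading comes with each control period).
- robot.read_camera(name): name is "scene" or "top" or "wrist"; returns (picture, depth): 420x560x3 uint8, red, green, blue; 420x560 float32, mm along the optical axis (not along the pixel's ray), 0 where there is no reading.
- robot.camera_params(name): a dict with "fx", "fy", "cx", "cy" (pixels), "R" (3x3) and "t" (3): a world point X has camera coordinates R X + t; the wrist camera has in their place "hand_eye" (4x4, takes a point from camera to tool coordinates, whose origin is the TCP and whose axes are the flange's). Camera axes: x right, y down, z forward; pixel columns grow to the right and rows downward; lengths in mm; the calibration is good to about 2 mm. A picture is of the moment at which its call begins: read the wrist's pose just before it. camera_params takes no time and is no camera call.
- robot.hand_in(): hands the job in, once; it reports no verdict.
The state is a dict: "time_s": time; "joint_positions": joint angles; "qd": joint speeds; "joint_torque": joint torques, N m; "tool_pos": TCP position; "orientation": TCP orientation; "ft_force": force on the tool from outside, world axes, zero at the start; "moment": the same for the moment, N m; "grip_width": opening from 0.0 (shut) to 1.0 (fully open).
Only numpy, scipy, OpenCV 4.12 (cv2) and the standard library are available. Lean on these libraries where they do the work, as an engineer would, in place of code of your own. Each camera call takes 0.05 s, during which the arm holds its last target. There are 200 camera calls.

## Task

Air the tea: raise the stiff lid of the wooden tea chest half way, to about 45 degrees, and leave it there. Open every tea canister that still has its cap on: hook the puller under the cap's flange and pull straight up until it pops off, without touching a seated cap with the gripper, then set each cap down gently and upright on the counter directly in front of its own canister (on the robot's side), about 25 mm clear of it, so that caps do not get mixed up; when all are off, stand the puller upright in the middle of the round trivet and leave the other tea things alone.

Things in the scene. Friction and masses are not known exactly. Their poses are not given: they have to be found in the camera images.
- puller: steel cap puller, 0.25 kg, stands on two foot bars. Origin: centre of underside, z up. Same after a half turn. Bars 70 mm long in x, z 0 to 7, y 18 to 45 mm either side (36 mm free between, open ends). Legs inside at y +-39, bridge (40 x 90) z 47 to 55. Wooden handle on top: 24 mm in x, 50 in y, z 55 to 105; pinch it across x from above.
- trivet: round dark silicone trivet with a small hanging loop, 150 mm across, 8 mm thick, fixed to the counter. Origin: centre of its underside (top at z = 8 mm).
- cap_a: metal cap of canister_a; None if that one is open. Origin: centre of underside, z up. Plug 58 mm across z 0 to 20; disc 78 across to z 28; neck 28 across to 46; flange 60 across to 54 mm. The bars go level into the gap round the neck, under the flange. Seated, its disc lies on the rim, held by spring detents: 10 to 15 N straight up pops it; 25 mm up it is clear. 0.15 kg.
- cap_b: metal cap of canister_b; None if that one is open. Origin: centre of underside, z up. Plug 58 mm across z 0 to 20; disc 78 across to z 28; neck 28 across to 46; flange 60 across to 54 mm. The bars go level into the gap round the neck, under the flange. Seated, its disc lies on the rim, held by spring detents: 10 to 15 N straight up pops it; 25 mm up it is clear. 0.15 kg.
- cap_c: metal cap of canister_c; None if that one is open. Origin: centre of underside, z up. Plug 58 mm across z 0 to 20; disc 78 across to z 28; neck 28 across to 46; flange 60 across to 54 mm. The bars go level into the gap round the neck, under the flange. Seated, its disc lies on the rim, held by spring detents: 10 to 15 N straight up pops it; 25 mm up it is clear. 0.15 kg.
- canister_a: white round tea canister with a thin blue band, 86 mm across, 80 mm tall, fixed to the counter; open mouth 62 mm across when the cap is off. Origin: centre of its underside; its -x axis is the world's -x and points to the robot's side, its front.
- canister_b: white round tea canister with a thin blue band, 86 mm across, 95 mm tall, fixed to the counter; open mouth 62 mm across when the cap is off. Origin: centre of its underside; its -x axis is the world's -x and points to the robot's side, its front.
- canister_c: white round tea canister with a thin blue band, 86 mm across, 110 mm tall, fixed to the counter; open mouth 62 mm across when the cap is off. Origin: centre of its underside; its -x axis is the world's -x and points to the robot's side, its front.
- teapot: white teapot with cobalt bands, 140 mm across, 128 mm tall, behind the canisters; leave alone. Origin: centre of underside.
- jar: closed glass jar with a twist cap, 72 mm across, 110 mm tall; leave alone. Origin: centre of underside.
- mug: blue mug, 80 mm across, 90 mm tall, behind the canisters; leave alone. Origin: centre of underside.
- cup: terracotta cup, 72 mm across, 60 mm tall, behind the canisters; leave alone. Origin: centre of underside.
- saucers: stack of steel saucers, 120 mm across, 36 mm tall; leave alone. Origin: centre of underside.
- chest_lid (a joint): lid angle of the dark wooden tea chest (140 x 160 mm, 80 mm tall, fixed): 0 shut, grows as the front edge rises, in rad (45 degrees = 0.785). Stiff hinge: the lid stays where it is left; about 4 N at the handle moves it.
- lid_grip (a point): point to grip on the brass handle of the chest's lid: a block 20 x 20 mm, 35 mm tall, standing on the lid's top near its front edge; the point lies 20 mm above the lid's top, 15 mm under the handle's top. Pinch it across y. Axes turn with the lid; 128 mm from the hinge line.
- lid_hinge (a point): middle of the hinge line, on the chest's far top rim, 80 mm above the counter; its y axis is the hinge line, -x points to the chest's front, z up. Lid shut: the grip point is at (-125, 0, 30) mm in this frame.
Things that resemble listed ones, but are neither listed nor needed, are in the scene too. Leave any yellow look-alike of the canister_a alone.

How it is judged:
By the outcome, as a careful person would: the job done as asked, in the order asked, and still so for the second after the job is handed in, with the robot touching nothing.
Of cap_a, cap_b, cap_c only 2 to 3 are there at a start; the rules pass over those that are not, and their reading is None.
At some moment in a run one of puller, cap_a, cap_b, cap_c, saucers may be knocked a few centimetres aside while the robot is not near it.
It also fails if it takes over 208 s, if anything falls off the work surface, if the arm or the gripper's body presses on something with over 40 N, if the wrist force passes 120 N, or if a joint passes its speed limit or range.

## Working session

There is one attempt and no reset: what is moved stays moved. The work goes in short steps, Python scripts to look and compute and a shell command to move; the robot and the scene stay as the last step left them, time stands still between calls to the robot, and variables do not carry over. Pictures are saved under pics/ and viewed, about 12 in all and at most 16, crops included, and the job is handed in when it is done.

```bash
mkdir -p pics; ls
cat > h.py <<'E'
import numpy as np,cv2
from workcell import robot
from scipy.spatial.transform import Rotation as Ro
def pose():
    s=robot.read_state();q=s['orientation']
    T=np.eye(4);T[:3,:3]=Ro.from_quat([q[1],q[2],q[3],q[0]]).as_matrix();T[:3,3]=s['tool_pos'];return T,s
def grab(n):
    T,s=pose();im,d=robot.read_camera(n);p=robot.camera_params(n)
    if n=='wrist': C=T@np.array(p['hand_eye'])
    else:
        C=np.eye(4);R=np.array(p['R']);C[:3,:3]=R.T;C[:3,3]=-R.T@np.array(p['t'])
    v,u=np.mgrid[:420,:560]
    P=np.stack([(u-p['cx'])/p['fx']*d,(v-p['cy'])/p['fy']*d,d],-1)@C[:3,:3].T+C[:3,3]
    P[d==0]=np.nan
    return im,P,C,p
def save(n,im,f=1): cv2.imwrite('pics/'+n,cv2.resize(im[:,:,::-1],None,fx=f,fy=f,interpolation=cv2.INTER_CUBIC))
E
python3 - <<'E'
from h import *
T,s=pose();print(np.round(T,3),s)
for n in('top','scene'):
    im,P,C,p=grab(n);save(n+'0.png',im,1.4);np.savez(n+'0.npz',im=im,P=P);print(n,np.round(C,2),p['fx'])
E
```

```text
pics
[[-9.15000e-01  4.03000e-01 -1.00000e-03  2.31639e+02]
 [ 4.03000e-01  9.15000e-01 -2.00000e-03  5.26067e+02]
 [ 0.00000e+00 -2.00000e-03 -1.00000e+00  4.03802e+02]
 [ 0.00000e+00  0.00000e+00  0.00000e+00  1.00000e+00]] {'time_s': 0.0, 'joint_positions': array([ 1.01639850e+00,  3.14004402e-01,  4.49684653e-02,  1.30357031e+00,
       -4.05505489e-05,  1.43119142e+00]), 'qd': array([-0.00111595, -0.00112131,  0.00023053,  0.00083258, -0.00015934,
        0.00061735]), 'joint_torque': array([ 6.83371491e-04, -4.80623245e+01,  2.98535031e+01,  1.92156021e-02,
       -5.70154884e-05,  1.73027229e-05]), 'tool_pos': array([231.63869421, 526.06691383, 403.80199168]), 'orientation': array([-2.88691431e-04,  2.05912751e-01,  9.78569936e-01, -8.57916432e-04]), 'ft_force': array([ 0.17188872, -0.261615  ,  0.2094736 ]), 'moment': array([0.06020563, 0.02923408, 0.0366391 ]), 'grip_width': 0.999173417845944}
top [[ 1.00000e-02 -1.00000e+00  7.00000e-02  4.56400e+02]
 [-1.00000e+00 -1.00000e-02  2.00000e-02 -4.72100e+01]
 [-2.00000e-02 -7.00000e-02 -1.00000e+00  1.02696e+03]
 [ 0.00000e+00  0.00000e+00  0.00000e+00  1.00000e+00]] 385.16071280929475
scene [[-3.3000e-01  5.9000e-01 -7.4000e-01  1.4727e+03]
 [ 9.4000e-01  2.1000e-01 -2.5000e-01  2.6874e+02]
 [ 1.0000e-02 -7.8000e-01 -6.3000e-01  8.6853e+02]
 [ 0.0000e+00  0.0000e+00  0.0000e+00  1.0000e+00]] 512.2602294652369
```

View pics/top0.png

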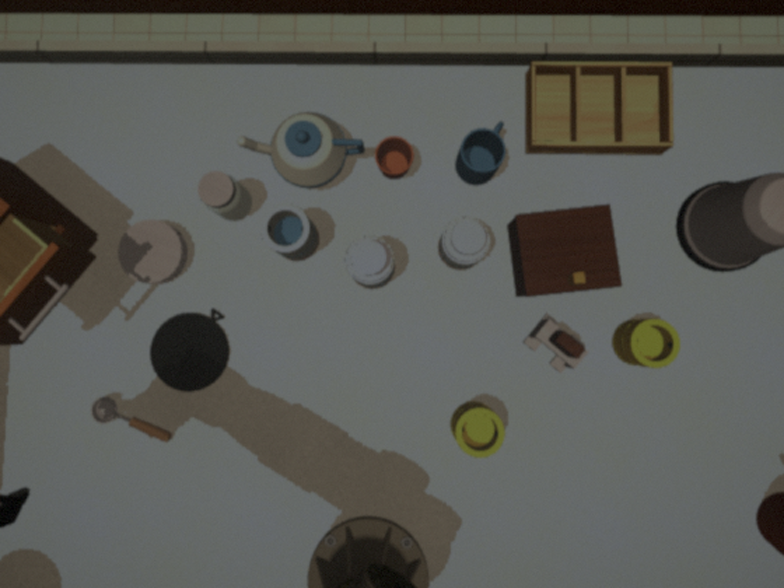

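View pics/scene0.png

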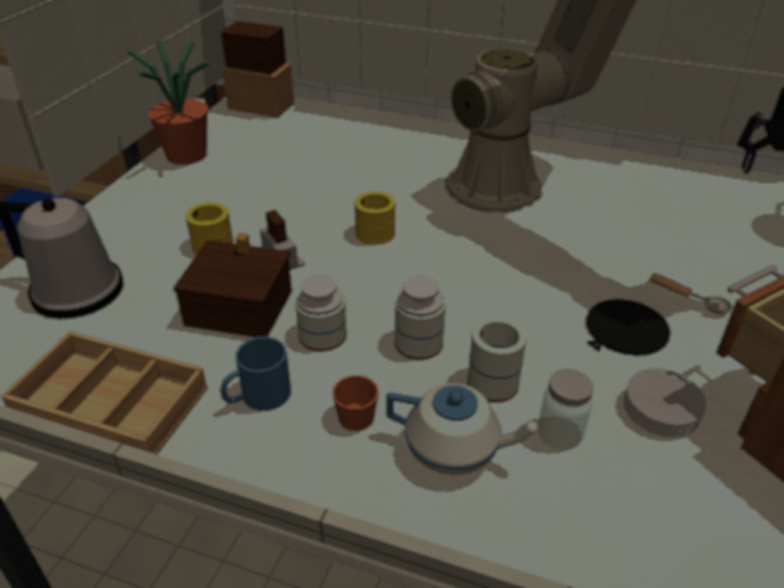

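The top view (1.4× px) shows these candidates:

- **Canisters:** white at (289,230), which is open, and (370,260) and (466,242), both capped. The yellow ones at (480,430) and (653,343) are look-alikes to leave alone.
- **Puller:** (557,342). The strainer at (135,418) is not it.
- **Trivet:** the dark disc at (190,350). The saucers are at (152,250).
- **Chest:** (565,250), with its handle at (580,278). The drawer box on the left and the tray are not it.

Next I'll measure these and check a crop.

Run:
```python
from h import *
z=np.load('top0.npz');P=z['P'];im=z['im']
def reg(n,u,v,r,lo,hi):
    u/=1.4;v/=1.4
    Q=P[int(v-r):int(v+r),int(u-r):int(u+r)].reshape(-1,3);Q=Q[np.isfinite(Q[:,0])]
    m=(Q[:,2]>lo)&(Q[:,2]<hi);Q=Q[m]
    (c,ss,a)=cv2.minAreaRect(Q[:,:2].astype(np.float32))
    print(n,len(Q),'mean',Q.mean(0).round(1),'rect',np.round(c,1),np.round(ss,1),round(a,1),'zpct',np.percentile(Q[:,2],[5,50,95]).round(1))
for n,u,v in(('open',289,230),('cap1',370,260),('cap2',466,242)):
    reg(n,u,v,26,40,300);
reg('cap1top',370,260,26,118,300);reg('cap2top',466,242,26,100,300)
reg('chest',565,250,42,60,95);reg('handle',580,278,10,95,140)
reg('pull_h',567,343,22,85,140);reg('pull_all',557,342,30,4,140);reg('bridge',557,342,30,35,75);reg('feet',557,342,30,4,30)
reg('saucer',152,250,32,20,60)
reg('jar',218,192,20,40,160);reg('mug',483,150,24,40,160);reg('cup',394,157,20,30,160);reg('yel',653,343,26,40,160);reg('yel2',480,430,26,40,160)
reg('pot',304,146,45,60,200)
# trivet by colour
g=im.sum(2)[210:300,95:180];m=(g<110);v,u=np.nonzero(m);Q=P[210:300,95:180][m]
print('trivet',np.nanmedian(Q,0),np.nanmin(Q,0),np.nanmax(Q,0))
c=im[140:280,300:460];save('crop0.png',np.clip(c*1.8,0,255).astype(np.uint8),5)
```

```text
open 1160 mean [629.9 148.8  86.4] rect [629.6 148.5] [85.5 84.4] 74.8 zpct [ 57.2  91.9 112.1]
cap1 1004 mean [574.2   0.9 113.2] rect [578.6   2.3] [85.2 83.2] 0.4 zpct [ 89.9 108.8 131.3]
cap2 1005 mean [ 611.6 -161.3   97.5] rect [ 617.5 -164.9] [83.5 84.6] 47.1 zpct [ 62.9  91.9 116.5]
cap1top 501 mean [578.5   2.7 129.3] rect [578.5   2.8] [58.7 56.6] 0.3 zpct [126.8 129.4 131.9]
cap2top 493 mean [ 617.  -165.2  114.4] rect [ 617.1 -165.3] [57.7 58.1] 44.6 zpct [111.9 114.4 116.9]
chest 3743 mean [ 604.1 -339.    91.4] rect [ 600.9 -342.2] [145.9 167.8] 7.2 zpct [88.4 92.  94.5]
handle 157 mean [ 549.  -350.2  114.2] rect [ 553.1 -359.5] [46.3 46.3] 0.5 zpct [ 95.2 119.9 129.8]
pull_h 248 mean [ 437.9 -337.8  103. ] rect [ 437.8 -340.3] [50.3 24.7] 51.1 zpct [ 90.9 104.5 107.2]
pull_all 951 mean [ 437.8 -332.3   52.7] rect [ 440.7 -345.6] [152.6 155.7] 1.9 zpct [  4.7  54.7 106.1]
bridge 361 mean [ 439.3 -330.    55.4] rect [ 437.8 -340.3] [90.8 40.8] 51.0 zpct [47.7 55.2 66. ]
feet 310 mean [ 435.4 -331.4    8. ] rect [ 440.7 -345.6] [152.6 155.7] 1.9 zpct [ 4.2  6.9 19.8]
saucer 1694 mean [597.2 415.2  36.2] rect [598. 417.] [119.3 118.6] 30.9 zpct [32.7 36.5 39.4]
jar 840 mean [691.9 264.5  97.5] rect [696.3 269.4] [67.7 66.6] 9.8 zpct [ 55.7 109.1 113. ]
mug 593 mean [ 781.3 -195.8   72.3] rect [ 782.  -204.8] [ 78.9 103.9] 24.8 zpct [43.8 75.3 91.8]
cup 308 mean [783.8 -36.5  51.4] rect [776.5 -37.5] [71.  69.3] 0.1 zpct [32.6 55.1 62.1]
yel 1200 mean [ 441.6 -493.6   63.9] rect [ 442.  -493.2] [85.5 85.7] 68.6 zpct [42.4 67.9 82.1]
yel2 1089 mean [ 283.1 -191.6   63. ] rect [ 283.5 -190.9] [85.5 83.8] 42.2 zpct [42.1 67.4 82.3]
pot 2418 mean [774.6 121.8  92.8] rect [758.5 153.4] [164.6 228.2] 48.4 zpct [ 63.9  96.8 111.8]
trivet [409.70153185 345.17481383   8.36925977] [338.97068382 272.87762184   2.26239928] [487.79027098 419.47622625  14.80872787]
```

View pics/crop0.png

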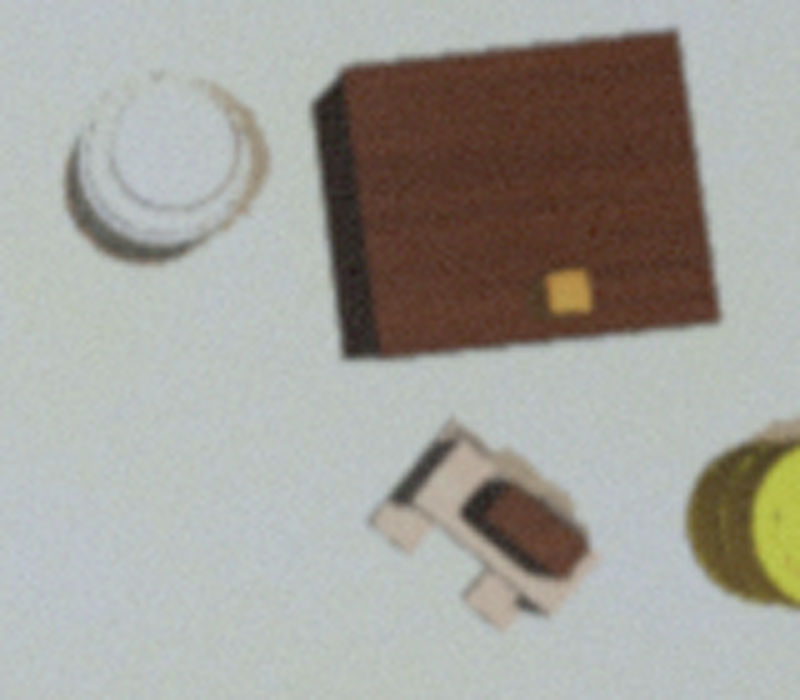

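The crop confirms the shut lid with its brass handle at crop (570,292), the puller at (520,510) with bars pointing down-left, and a cap on the left canister. By height, cap1 sits on canister_b (95 mm), cap2 on canister_a (80 mm), and c is open. The lid comes first.

```bash
cat >> h.py <<'E'
def go(x,y,z,yaw=None,reach=155):
    "grasp-point target (world), tool-y yaw in deg -> shift in tool axes, twist"
    T,s=pose();d=np.array([x,y,z+reach])-T[:3,3];t=T[:3,:3].T@d
    cur=np.degrees(np.arctan2(T[1,1],T[0,1]));w=0
    if yaw is not None: w=-(((yaw-cur)+90)%180-90)
    print('t',round(s['time_s'],2),'grasp',(T[:3,3]+T[:3,2]*155).round(1),'yaw',round(cur,1),'w',round(s['grip_width']*85.4,1),'F',s['ft_force'].round(1),'-> xyz',t.round(1),'twist',round(np.radians(w),3))
E
python3 - <<'E'
from h import *
z=np.load('top0.npz');P=z['P']
Q=P[170:222,390:440].reshape(-1,3)
m=(Q[:,2]>112)&(Q[:,2]<135);q=Q[m];print('handle',len(q),q.mean(0),cv2.minAreaRect(q[:,:2].astype(np.float32)))
Q=P[140:215,360:450].reshape(-1,3);m=(Q[:,2]>84)&(Q[:,2]<97);q=Q[m];print(cv2.minAreaRect(q[:,:2].astype(np.float32)))
go(549,-358,200,97)
E
```

```text
handle 89 [ 548.49828779 -346.17231933  126.22711754] ((548.0567626953125, -347.3343811035156), (19.873065948486328, 20.351051330566406), 0.9571210145950317)
((600.8822631835938, -342.1767272949219), (145.86822509765625, 167.7678985595703), 7.156427383422852)
t 0.1 grasp [231.5 525.9 248.9] yaw 66.2 w 85.6 F [ 0.2  0.4 -0.7] -> xyz [-646.8 -681.1   49.9] twist -0.537
```

```bash
H="python3 -m handwheel"
$H '[{"claw":85,"xyz":[-40,-42,0],"twist":-0.1},{"claw":85,"xyz":[-80,-84,0],"twist":-0.2},{"claw":85,"xyz":[-120,-126,0],"twist":-0.3},{"claw":85,"xyz":[-160,-168,0],"twist":-0.4},{"claw":85,"xyz":[-200,-210,0],"twist":-0.53}]' 
python3 -c "
from h import *
go(548,-346.5,200,97)"
```

```text
time_s: 0.72
tool_pos: [330.2, 251.7, 404.5]
orientation: [0.0, -0.06, 0.998, -0.0]
ft_force: [0.8, -0.2, 0.1]
grip_width: 0.994
t 0.72 grasp [330.2 251.7 249.5] yaw 96.9 w 84.9 F [ 0.8 -0.2  0.1] -> xyz [-144.7 -620.    49.5] twist -0.002
```

```bash
H="python3 -m handwheel"
$H '[{"claw":85,"xyz":[-14,-60,0],"twist":0},{"claw":85,"xyz":[-28,-120,0],"twist":0},{"claw":85,"xyz":[-42,-180,0],"twist":0},{"claw":85,"xyz":[-56,-240,0],"twist":0},{"claw":85,"xyz":[-70,-300,0],"twist":0}]' 
$H '[{"claw":85,"xyz":[-14,-60,0],"twist":0},{"claw":85,"xyz":[-28,-120,0],"twist":0},{"claw":85,"xyz":[-42,-180,0],"twist":0},{"claw":85,"xyz":[-56,-240,0],"twist":0},{"claw":85,"xyz":[-60,-290,0],"twist":0}]' 
python3 -c "
from h import *
im,P,C,p=grab('wrist');save('w1.png',im,1);np.savez('w1.npz',P=P,im=im)
q=P.reshape(-1,3);q=q[(q[:,2]>114)&(q[:,2]<132)&(abs(q[:,0]-548)<40)&(abs(q[:,1]+346)<40)]
print(len(q),q.mean(0),cv2.minAreaRect(q[:,:2].astype(np.float32)) if len(q)>5 else 0)
go(548,-346.5,114,97)"
```

```text
time_s: 1.35
tool_pos: [434.3, -38.6, 404.6]
orientation: [0.0, -0.057, 0.998, 0.0]
ft_force: [1.0, 0.7, -0.1]
grip_width: 1.0
time_s: 1.98
tool_pos: [527.6, -320.0, 403.8]
orientation: [-0.0, -0.057, 0.998, 0.0]
ft_force: [0.4, -0.4, 0.9]
grip_width: 0.994
823 [ 546.68881664 -350.09313149  127.10396527] ((548.6417846679688, -350.5085754394531), (20.208070755004883, 20.037439346313477), 7.644582748413086)
t 2.02 grasp [ 528.  -325.8  247.7] yaw 96.3 w 84.9 F [ 2.5 -5.1  0.4] -> xyz [-17.5 -22.9 133.7] twist -0.012
```

View pics/w1.png

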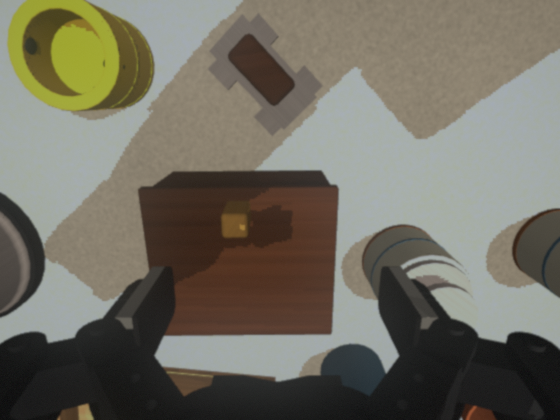

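The handle is at (236,220) on the lid, and the puller at (263,70) hasn't moved. The arm was still settling when that was taken, so I'll approach and measure again once it is still.

```bash
H="python3 -m handwheel"
$H '[{"claw":50,"xyz":[-8,-10,20],"twist":0},{"claw":50,"xyz":[-17,-20,40],"twist":0},{"claw":50,"xyz":[-17,-20,60],"twist":0},{"claw":50,"xyz":[-17,-20,60],"twist":0},{"claw":50,"xyz":[-17,-20,60],"twist":0}]' 
python3 -c "
from h import *
im,P,C,p=grab('wrist')
q=P.reshape(-1,3);q=q[(q[:,2]>114)&(q[:,2]<132)&(abs(q[:,0]-548)<40)&(abs(q[:,1]+346)<25)]
print(len(q),q.mean(0),cv2.minAreaRect(q[:,:2].astype(np.float32)) if len(q)>5 else 0)
q=P.reshape(-1,3);q=q[(q[:,2]>84)&(q[:,2]<97)&(abs(q[:,0]-600)<120)&(abs(q[:,1]+346)<120)]
print(len(q),q.mean(0),cv2.minAreaRect(q[:,:2].astype(np.float32)))
go(548,-347.5,115,97)"
```

```text
time_s: 2.65
tool_pos: [546.6, -334.7, 344.8]
orientation: [-0.0, -0.058, 0.998, 0.0]
ft_force: [0.3, -0.1, 0.1]
grip_width: 0.584
1337 [ 546.55652371 -350.63976585  127.37965266] ((548.5363159179688, -350.7791748046875), (19.984630584716797, 19.88298988342285), 6.671905517578125)
32394 [ 585.00741634 -343.51808579   93.26849722] ((600.8724365234375, -344.0362548828125), (146.83399963378906, 165.65481567382812), 7.027524471282959)
t 2.7 grasp [ 546.8 -335.1  190.4] yaw 96.7 w 49.8 F [-0.3 -0.3 -0.2] -> xyz [  0.2 -12.5  75.4] twist -0.006
```

```bash
H="python3 -m handwheel"
$H '[{"claw":50,"xyz":[0,-14.5,20],"twist":0},{"claw":50,"xyz":[0,-14.5,40],"twist":0},{"claw":50,"xyz":[0,-14.5,60],"twist":0},{"claw":50,"xyz":[0,-14.5,75],"twist":0},{"claw":50,"xyz":[0,-14.5,75],"twist":0}]' 
$H '[{"claw":10,"xyz":[0,0,0],"twist":0},{"claw":10,"xyz":[0,0,0],"twist":0},{"claw":10,"xyz":[0,0,0],"twist":0},{"claw":10,"xyz":[0,0,0],"twist":0},{"claw":10,"xyz":[0,0,0],"twist":0}]' 
python3 -c "
from h import *
go(548,-347.5,115,97)
r=np.hypot(125,34)
p0=np.degrees(np.arctan2(34,125))
for t in range(5,51,5):
  a=np.radians(t+p0);print(t,round(125-r*np.cos(a),1),round(r*np.sin(a)-34,1))"
```

```text
time_s: 3.32
tool_pos: [547.4, -350.0, 267.8]
orientation: [-0.001, -0.057, 0.998, 0.001]
ft_force: [-0.4, -0.4, 1.0]
grip_width: 0.586
time_s: 3.95
tool_pos: [548.1, -349.4, 270.4]
orientation: [0.0, -0.058, 0.998, 0.0]
ft_force: [-1.3, 5.7, 3.9]
grip_width: 0.223
t 3.95 grasp [ 548.2 -349.3  115.4] yaw 96.6 w 19.0 F [-1.3  5.7  3.9] -> xyz [-0.1  1.9  0.4] twist -0.006
5 3.4 10.8
10 7.8 21.2
15 13.1 31.2
20 19.2 40.7
25 26.1 49.6
30 33.7 57.9
35 42.1 65.5
40 51.1 72.4
45 60.7 78.4
50 70.7 83.6
```

```bash
H="python3 -m handwheel"
$H '[{"claw":10,"xyz":[-3,0,-11],"twist":0},{"claw":10,"xyz":[-8,0,-21],"twist":0},{"claw":10,"xyz":[-13,0,-31],"twist":0},{"claw":10,"xyz":[-19,0,-41],"twist":0},{"claw":10,"xyz":[-26,0,-50],"twist":0}]' 
$H '[{"claw":10,"xyz":[-8,0,-8],"twist":0},{"claw":10,"xyz":[-16,0,-16],"twist":0},{"claw":10,"xyz":[-25,0,-23],"twist":0},{"claw":10,"xyz":[-35,0,-29],"twist":0},{"claw":10,"xyz":[-35,0,-29],"twist":0}]' 
python3 -c "
from h import *
go(608.5,-340,194,97)
im,P,C,p=grab('top');save('t1.png',im[140:220,350:460],5)
im,P,C,p=grab('scene');save('s1.png',im[120:260,80:300],3.6)
# lid plane from scene cloud
Q=P.reshape(-1,3);print(Q.shape)
T,s=pose();m=(Q[:,0]>590)&(Q[:,0]<665)&(abs(Q[:,1]+380)<35)&(Q[:,2]>85)&(Q[:,2]<200)
q=Q[m];print(len(q));A=np.c_[q[:,:2],np.ones(len(q))];print(np.linalg.lstsq(A,q[:,2],rcond=None)[0])"
```

```text
time_s: 4.58
tool_pos: [574.1, -346.4, 319.4]
orientation: [-0.001, -0.058, 0.998, 0.001]
ft_force: [2.7, 4.2, -14.4]
grip_width: 0.222
time_s: 5.2
tool_pos: [609.1, -342.1, 349.0]
orientation: [-0.0, -0.058, 0.998, 0.001]
ft_force: [0.3, 7.3, -10.7]
grip_width: 0.22
t 5.2 grasp [ 608.9 -341.8  194. ] yaw 96.6 w 18.8 F [  0.3   7.3 -10.7] -> xyz [ 0.3  2.1 -0. ] twist -0.006
(235200, 3)
1145
[-1.03740613e+00  5.82546999e-04  7.95557741e+02]
```

View pics/s1.png

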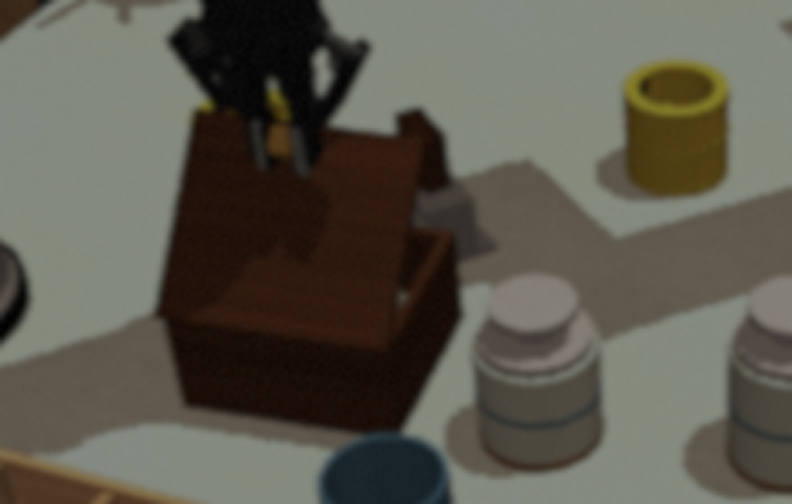

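The lid is at about 46° by the depth fit (slope 1.04). I'll release it and go to the puller at world (438,-340).

```bash
H="python3 -m handwheel"
$H '[{"claw":45,"xyz":[0,0,0],"twist":0},{"claw":45,"xyz":[0,0,0],"twist":0},{"claw":45,"xyz":[0,0,0],"twist":0},{"claw":45,"xyz":[0,0,-20],"twist":0},{"claw":45,"xyz":[0,0,-60],"twist":0}]' 
python3 -c "
from h import *
go(437.8,-340.3,220,141.1)"
```

```text
time_s: 5.92
tool_pos: [608.2, -343.2, 408.1]
orientation: [-0.001, -0.057, 0.998, 0.001]
ft_force: [0.4, -0.1, -0.1]
grip_width: 0.525
t 5.92 grasp [ 607.8 -343.   253.1] yaw 96.6 w 44.8 F [ 0.4 -0.1 -0.1] -> xyz [168.9  22.3  33.5] twist -0.777
```

```bash
H="python3 -m handwheel"
$H '[{"claw":60,"xyz":[40,5,0],"twist":-0.15},{"claw":60,"xyz":[85,11,0],"twist":-0.3},{"claw":60,"xyz":[130,17,0],"twist":-0.45},{"claw":60,"xyz":[169,22,0],"twist":-0.6},{"claw":60,"xyz":[169,22,0],"twist":-0.77}]' 
$H '[{"claw":60,"xyz":[0,0,10],"twist":0},{"claw":60,"xyz":[0,0,20],"twist":0},{"claw":60,"xyz":[0,0,30],"twist":0},{"claw":60,"xyz":[0,0,30],"twist":0},{"claw":60,"xyz":[0,0,30],"twist":0}]' 
python3 -c "
from h import *
im,P,C,p=grab('wrist');save('w2.png',im,1)
q=P.reshape(-1,3);b=(abs(q[:,0]-438)<80)&(abs(q[:,1]+340)<80)
for lo,hi in((95,115),(45,62)):
  k=q[b&(q[:,2]>lo)&(q[:,2]<hi)];print(len(k),k.mean(0),cv2.minAreaRect(k[:,:2].astype(np.float32)))
go(437.8,-340.3,82,141.1)"
```

```text
time_s: 6.55
tool_pos: [435.7, -340.6, 410.2]
orientation: [0.0, -0.429, 0.903, -0.001]
ft_force: [1.2, -0.3, 1.2]
grip_width: 0.705
time_s: 7.18
tool_pos: [438.4, -340.5, 378.5]
orientation: [-0.0, -0.428, 0.904, 0.0]
ft_force: [1.0, 0.5, 0.2]
grip_width: 0.704
2176 [ 435.94184881 -344.4607496   105.47743107] ((436.70404052734375, -343.1334533691406), (49.14033889770508, 23.994667053222656), 50.24467849731445)
2461 [ 428.47946375 -353.73313302   55.96052144] ((437.34124755859375, -342.6172180175781), (90.42575073242188, 40.044677734375), 50.81340789794922)
t 7.22 grasp [ 438.4 -340.6  223.8] yaw 140.7 w 60.0 F [-0.6  0.3  0.1] -> xyz [1.000e-01 7.000e-01 1.418e+02] twist -0.007
```

View pics/w2.png

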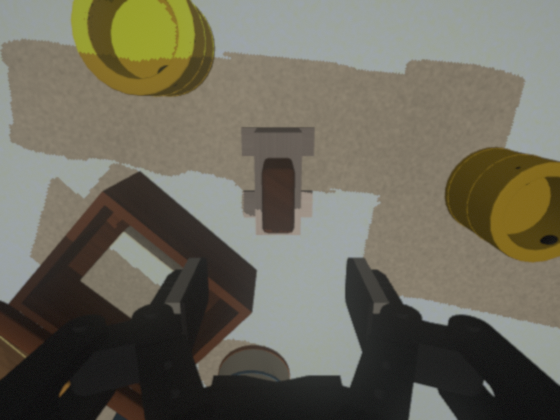

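The puller's handle is at (278,195), centred between the fingers and aligned. Now the grasp.

```bash
H="python3 -m handwheel"
$H '[{"claw":60,"xyz":[1.5,0,40],"twist":0},{"claw":60,"xyz":[1.5,0,80],"twist":0},{"claw":60,"xyz":[1.5,0,115],"twist":0},{"claw":60,"xyz":[1.5,0,141],"twist":0},{"claw":60,"xyz":[1.5,0,141],"twist":0}]' 
$H '[{"claw":10,"xyz":[0,0,0],"twist":0},{"claw":10,"xyz":[0,0,0],"twist":0},{"claw":10,"xyz":[0,0,0],"twist":0},{"claw":10,"xyz":[0,0,0],"twist":0},{"claw":10,"xyz":[0,0,0],"twist":0}]' 
python3 -c "
from h import *
go(437.8,-340.3,82,141.1)"
$H '[{"claw":10,"xyz":[0,0,-40],"twist":0},{"claw":10,"xyz":[0,0,-80],"twist":0},{"claw":10,"xyz":[0,0,-120],"twist":0},{"claw":10,"xyz":[0,0,-150],"twist":0},{"claw":10,"xyz":[0,0,-150],"twist":0}]' 
python3 -c "
from h import *
go(617-95,-165.3,80+13+82+60,180)"
```

```text
time_s: 7.85
tool_pos: [436.6, -341.1, 236.0]
orientation: [-0.001, -0.428, 0.904, 0.002]
ft_force: [1.0, -0.1, 0.1]
grip_width: 0.705
time_s: 8.48
tool_pos: [437.5, -342.0, 239.0]
orientation: [0.0, -0.428, 0.904, -0.001]
ft_force: [-2.0, 0.6, 5.3]
grip_width: 0.271
t 8.47 grasp [ 437.8 -342.3   84. ] yaw 140.7 w 23.1 F [-2.   0.6  5.3] -> xyz [-1.5  0.9  2. ] twist -0.007
time_s: 9.1
tool_pos: [437.7, -342.2, 389.8]
orientation: [0.001, -0.428, 0.904, -0.002]
ft_force: [0.4, -0.1, -2.5]
grip_width: 0.273
t 9.1 grasp [ 438.2 -342.7  234.8] yaw 140.7 w 23.3 F [ 0.4 -0.1 -2.5] -> xyz [-190.3   46.7   -0.5] twist -0.686
```

```bash
H="python3 -m handwheel"
$H '[{"claw":10,"xyz":[-38,9,0],"twist":-0.14},{"claw":10,"xyz":[-76,18,0],"twist":-0.28},{"claw":10,"xyz":[-114,27,0],"twist":-0.42},{"claw":10,"xyz":[-152,37,0],"twist":-0.56},{"claw":10,"xyz":[-182,48,0],"twist":-0.686}]'
$H '[{"claw":10,"xyz":[0,0,0],"twist":0},{"claw":10,"xyz":[0,0,0],"twist":0},{"claw":10,"xyz":[0,0,0],"twist":0},{"claw":10,"xyz":[0,0,0],"twist":0},{"claw":10,"xyz":[0,0,0],"twist":0}]' 
python3 -c "
from h import *
im,P,C,p=grab('wrist');save('w3.png',im,1)
q=P.reshape(-1,3);b=(abs(q[:,0]-617)<60)&(abs(q[:,1]+165)<60)
k=q[b&(q[:,2]>105)&(q[:,2]<125)];print('wr',len(k),len(k) and cv2.minAreaRect(k[:,:2].astype(np.float32)),k.mean(0))
im,P,C,p=grab('top');q=P.reshape(-1,3);b=(abs(q[:,0]-617)<60)&(abs(q[:,1]+165)<60)
k=q[b&(q[:,2]>105)&(q[:,2]<125)];print('top',len(k),len(k) and cv2.minAreaRect(k[:,:2].astype(np.float32)),k.mean(0))
q=P.reshape(-1,3);b=(abs(q[:,0]-578)<60)&(abs(q[:,1]+2)<60)
k=q[b&(q[:,2]>118)&(q[:,2]<140)];print('b top',len(k),len(k) and cv2.minAreaRect(k[:,:2].astype(np.float32)),k.mean(0))
go(522,-165,177,180)"
```

```text
time_s: 9.72
tool_pos: [515.4, -168.9, 385.2]
orientation: [0.0, 0.709, -0.705, -0.002]
ft_force: [0.5, 0.1, -2.7]
grip_width: 0.272
time_s: 10.35
tool_pos: [515.1, -171.1, 387.7]
orientation: [0.0, -0.707, 0.707, -0.0]
ft_force: [-0.4, -0.5, -1.8]
grip_width: 0.273
wr 5225 ((617.0906372070312, -168.004638671875), (59.63301467895508, 59.364017486572266), 53.43349075317383) [ 616.24319345 -169.49426041  114.92721253]
top 471 ((618.6826171875, -163.7858123779297), (55.29547882080078, 59.28757095336914), 65.21102905273438) [ 617.52422761 -164.08695965  114.36242452]
b top 505 ((578.4580078125, 2.867950439453125), (58.71831512451172, 56.73302459716797), 1.0421133041381836) [578.44893354   2.64387749 129.38960659]
t 10.45 grasp [ 515.2 -170.8  232.7] yaw 180.0 w 23.7 F [-1.1  0.  -1.9] -> xyz [-5.8 -6.8 55.7] twist -0.0
```

View pics/w3.png

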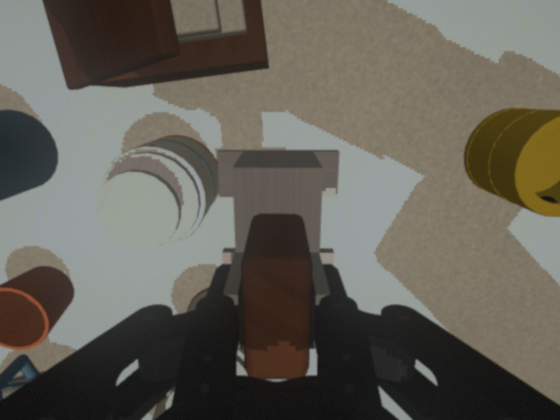

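The wrist view shows cap_a seated at (140,208), the puller held at (277,200) and the lid still open. Next I measure the bridge and the cap in the same camera for the sideways alignment.

```bash
python3 -c "
from h import *
for n in('wrist','top'):
  im,P,C,p=grab(n)
  q=P.reshape(-1,3);b=(abs(q[:,0]-515)<60)&(abs(q[:,1]+170)<70)
  for lo,hi in((193,213),(145,163)):
    k=q[b&(q[:,2]>lo)&(q[:,2]<hi)];print(n,len(k),len(k)>5 and cv2.minAreaRect(k[:,:2].astype(np.float32)),k.min(0),k.max(0),np.median(k,0))
T,s=pose();print((T[:3,3]+155*T[:3,2]).round(1))"
```

```text
wrist 5733 ((516.0410766601562, -197.32565307617188), (41.18054962158203, 40.20913314819336), 89.97877502441406) [ 495.92906484 -217.91892384  193.00502334] [ 536.14745894 -176.74143873  212.95903036] [ 515.72668014 -204.98264384  205.01912054]
wrist 2215 ((515.6017456054688, -182.15963745117188), (71.23365783691406, 70.29218292236328), 89.89311218261719) [ 480.39331178 -217.79140436  149.18573868] [ 550.70953478 -146.47792484  162.9439741 ] [ 508.67578095 -205.26282276  157.02863895]
top 221 ((516.8419799804688, -140.8746337890625), (38.909881591796875, 31.560558319091797), 0.12581081688404083) [ 497.36413517 -156.68215968  193.18149509] [ 536.28390511 -125.05968982  209.52155145] [ 514.66968168 -136.86109187  204.28722361]
top 148 ((516.0148315429688, -138.92893981933594), (68.5526123046875, 25.313865661621094), 0.28352463245391846) [ 481.68797848 -151.70892797  151.40051674] [ 550.29802554 -126.16227519  160.39770541] [ 495.27494702 -140.00122589  156.35372162]
[ 515.3 -170.6  232.8]
```

```bash
H="python3 -m handwheel"
$H '[{"claw":10,"xyz":[-5,0,20],"twist":0},{"claw":10,"xyz":[-5,0,40],"twist":0},{"claw":10,"xyz":[-5,0,56],"twist":0},{"claw":10,"xyz":[-5,0,56],"twist":0},{"claw":10,"xyz":[-5,0,56],"twist":0}]'
$H '[{"claw":10,"xyz":[0,-10,0],"twist":0},{"claw":10,"xyz":[0,-20,0],"twist":0},{"claw":10,"xyz":[0,-28,0],"twist":0},{"claw":10,"xyz":[0,-28,0],"twist":0},{"claw":10,"xyz":[0,-28,0],"twist":0}]'
python3 -c "
from h import *
im,P,C,p=grab('wrist');save('w4.png',im,1)
im,P,C,p=grab('scene');save('s4.png',im[150:280,180:340],5)
q=P.reshape(-1,3)
go(617,-165.7,177,180)"
```

```text
time_s: 11.18
tool_pos: [515.5, -165.6, 332.3]
orientation: [-0.0, 0.707, -0.707, 0.0]
ft_force: [-0.2, -0.5, -1.7]
grip_width: 0.271
time_s: 11.8
tool_pos: [543.2, -165.3, 331.5]
orientation: [0.0, 0.707, -0.707, -0.0]
ft_force: [0.3, 0.2, -2.1]
grip_width: 0.274
t 11.9 grasp [ 543.  -165.3  176.6] yaw -180.0 w 23.4 F [ 0.6  0.8 -3.1] -> xyz [  0.4 -73.9  -0.4] twist 0.0
```

View pics/s4.png

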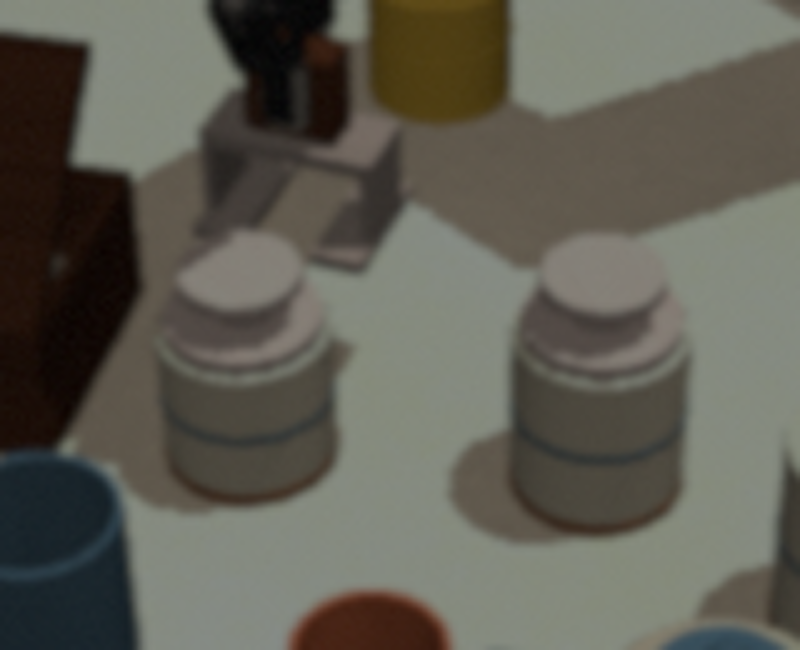

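The puller is level and lined up in front of cap_a, which is at (240,290). Next: slide in, then lift.

```bash
H="python3 -m handwheel"
$H '[{"claw":10,"xyz":[0,-8,0],"twist":0},{"claw":10,"xyz":[0,-16,0],"twist":0},{"claw":10,"xyz":[0,-24,0],"twist":0},{"claw":10,"xyz":[0,-32,0],"twist":0},{"claw":10,"xyz":[0,-40,0],"twist":0}]'
$H '[{"claw":10,"xyz":[0,-9,0],"twist":0},{"claw":10,"xyz":[0,-18,0],"twist":0},{"claw":10,"xyz":[0,-26,0],"twist":0},{"claw":10,"xyz":[0,-33.5,0],"twist":0},{"claw":10,"xyz":[0,-33.5,0],"twist":0}]'
$H '[{"claw":10,"xyz":[0,0,-3],"twist":0},{"claw":10,"xyz":[0,0,-7],"twist":0},{"claw":10,"xyz":[0,0,-10],"twist":0},{"claw":10,"xyz":[0,0,-12],"twist":0},{"claw":10,"xyz":[0,0,-12],"twist":0}]'
python3 -c "
from h import *
go(617,-165.7,177,180)"
```

```text
time_s: 12.52
tool_pos: [583.9, -165.4, 331.5]
orientation: [0.0, 0.707, -0.707, -0.0]
ft_force: [0.5, 0.0, -1.4]
grip_width: 0.273
time_s: 13.15
tool_pos: [617.3, -165.4, 331.5]
orientation: [-0.0, 0.707, -0.707, 0.0]
ft_force: [0.1, -1.1, -2.6]
grip_width: 0.275
time_s: 13.78
tool_pos: [617.0, -165.5, 344.5]
orientation: [-0.0, 0.707, -0.707, 0.001]
ft_force: [-0.3, 0.0, -2.0]
grip_width: 0.273
t 13.78 grasp [ 617.2 -165.6  189.5] yaw -180.0 w 23.4 F [-0.3  0.  -2. ] -> xyz [ 0.2  0.  12.5] twist 0.0
```

```bash
H="python3 -m handwheel"
$H '[{"claw":10,"xyz":[0,0,-6],"twist":0},{"claw":10,"xyz":[0,0,-12],"twist":0},{"claw":10,"xyz":[0,0,-18],"twist":0},{"claw":10,"xyz":[0,0,-24],"twist":0},{"claw":10,"xyz":[0,0,-24],"twist":0}]'
python3 -c "
from h import *
im,P,C,p=grab('scene');save('s5.png',im[140:280,180:340],5)
go(617,-165.7,177,180)"
```

```text
time_s: 14.4
tool_pos: [616.9, -165.5, 368.6]
orientation: [-0.0, 0.707, -0.707, 0.001]
ft_force: [-0.7, -0.7, -3.0]
grip_width: 0.273
t 14.45 grasp [ 616.9 -165.5  213. ] yaw -180.0 w 23.5 F [-0.1  0.2 -3.4] -> xyz [ 0.3 -0.2 36. ] twist 0.0
```

View pics/s5.png

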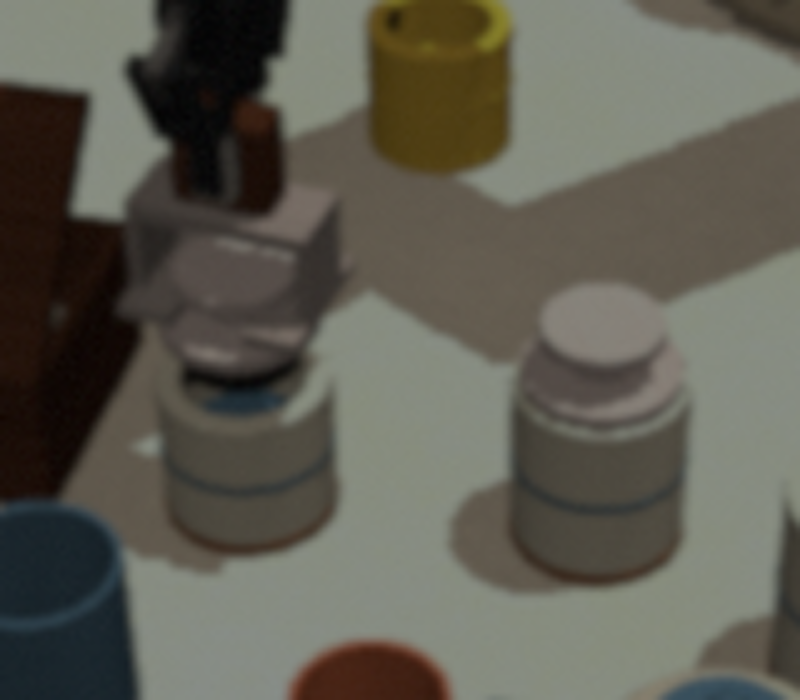

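cap_a has popped and hangs on the bars at (235,300). Now I carry it to its spot in front of canister_a.

```bash
H="python3 -m handwheel"
$H '[{"claw":10,"xyz":[0,0,-5],"twist":0},{"claw":10,"xyz":[0,0,-10],"twist":0},{"claw":10,"xyz":[0,0,-16],"twist":0},{"claw":10,"xyz":[0,0,-21],"twist":0},{"claw":10,"xyz":[0,0,-25],"twist":0}]'
$H '[{"claw":10,"xyz":[0,3,0],"twist":0},{"claw":10,"xyz":[0,8,0],"twist":0},{"claw":10,"xyz":[0,15,0],"twist":0},{"claw":10,"xyz":[0,22,0],"twist":0},{"claw":10,"xyz":[0,30,0],"twist":0}]'
$H '[{"claw":10,"xyz":[0,8,0],"twist":0},{"claw":10,"xyz":[0,16,0],"twist":0},{"claw":10,"xyz":[0,24,0],"twist":0},{"claw":10,"xyz":[0,32,0],"twist":0},{"claw":10,"xyz":[0,40,0],"twist":0}]'
$H '[{"claw":10,"xyz":[0,8,0],"twist":0},{"claw":10,"xyz":[0,16,0],"twist":0},{"claw":10,"xyz":[0,24,0],"twist":0},{"claw":10,"xyz":[0,31,0],"twist":0},{"claw":10,"xyz":[0,36,0],"twist":0}]'
$H '[{"claw":10,"xyz":[0,1,3],"twist":0},{"claw":10,"xyz":[0,1,10],"twist":0},{"claw":10,"xyz":[0,1,20],"twist":0},{"claw":10,"xyz":[0,1,30],"twist":0},{"claw":10,"xyz":[0,1,40],"twist":0}]'
$H '[{"claw":10,"xyz":[0,0,10],"twist":0},{"claw":10,"xyz":[0,0,20],"twist":0},{"claw":10,"xyz":[0,0,30],"twist":0},{"claw":10,"xyz":[0,0,40],"twist":0},{"claw":10,"xyz":[0,0,46],"twist":0}]'
python3 -c "
from h import *
im,P,C,p=grab('wrist')
q=P.reshape(-1,3);k=q[(abs(q[:,0]-510)<120)&(abs(q[:,1]+165)<110)&(q[:,2]<10)];print('counter z',np.median(k[:,2]))
im,P,C,p=grab('scene');save('s6.png',im[100:280,180:380],4)
q=P.reshape(-1,3);b=(abs(q[:,0]-510)<50)&(abs(q[:,1]+165)<50);k=q[b&(q[:,2]<80)];print(np.histogram(k[:,2],np.arange(-4,80,4)))
go(510,-165.7,117,180)"
```

```text
time_s: 15.08
tool_pos: [616.8, -165.5, 393.2]
orientation: [-0.0, 0.707, -0.707, 0.0]
ft_force: [-0.6, -0.6, -3.9]
grip_width: 0.27
time_s: 15.7
tool_pos: [586.1, -165.4, 392.6]
orientation: [-0.0, 0.707, -0.707, -0.0]
ft_force: [0.2, -0.5, -3.7]
grip_width: 0.27
time_s: 16.32
tool_pos: [546.2, -165.5, 392.7]
orientation: [-0.0, 0.707, -0.707, 0.0]
ft_force: [0.3, -1.1, -3.2]
grip_width: 0.274
time_s: 16.95
tool_pos: [510.3, -165.5, 392.7]
orientation: [-0.0, 0.707, -0.707, 0.0]
ft_force: [0.6, -0.1, -3.5]
grip_width: 0.274
time_s: 17.58
tool_pos: [509.8, -165.4, 351.6]
orientation: [0.0, 0.707, -0.707, -0.0]
ft_force: [-0.1, 0.4, -4.0]
grip_width: 0.272
time_s: 18.2
tool_pos: [509.6, -165.4, 305.9]
orientation: [0.0, 0.707, -0.707, -0.0]
ft_force: [-0.7, -0.3, -3.1]
grip_width: 0.271
counter z 1.1255933407943246
(array([177, 195,   4,   0,   0,   0,   0,   3,  17,  20,   1,   0,   5,
        20,  89,  41,   5,  14,  68, 141]), array([-4,  0,  4,  8, 12, 16, 20, 24, 28, 32, 36, 40, 44, 48, 52, 56, 60,
       64, 68, 72, 76]))
t 18.3 grasp [ 509.3 -165.2  150.8] yaw -180.0 w 23.4 F [ 0.6 -0.1 -3.9] -> xyz [ 0.4 -0.5 33.8] twist 0.0
```

```bash
H="python3 -m handwheel"
$H '[{"claw":10,"xyz":[0,0,5],"twist":0},{"claw":10,"xyz":[0,0,10],"twist":0},{"claw":10,"xyz":[0,0,15],"twist":0},{"claw":10,"xyz":[0,0,20],"twist":0},{"claw":10,"xyz":[0,0,23],"twist":0}]'
$H '[{"claw":10,"xyz":[0,0,2],"twist":0},{"claw":10,"xyz":[0,0,4],"twist":0},{"claw":10,"xyz":[0,0,6],"twist":0},{"claw":10,"xyz":[0,0,8],"twist":0},{"claw":10,"xyz":[0,0,10],"twist":0}]'
python3 -c "
from h import *
go(617,-165.7,177,180)
im,P,C,p=grab('scene');save('s6.png',im[100:280,180:380],4)
for n in('top','scene'):
  im,P,C,p=grab(n)
  q=P.reshape(-1,3);b=(abs(q[:,0]-510)<60)&(abs(q[:,1]+165)<60)
  k=q[b&(q[:,2]>49)&(q[:,2]<60)];print(n,len(k),len(k) and (k.min(0),k.max(0)))
"
```

```text
time_s: 18.92
tool_pos: [509.7, -165.4, 283.2]
orientation: [0.0, 0.707, -0.707, -0.0]
ft_force: [-0.2, 0.7, -3.1]
grip_width: 0.273
time_s: 19.55
tool_pos: [509.9, -165.5, 273.8]
orientation: [-0.0, 0.707, -0.707, 0.0]
ft_force: [0.3, -0.1, -2.2]
grip_width: 0.27
t 19.55 grasp [ 510.  -165.5  118.8] yaw -180.0 w 23.1 F [ 0.3 -0.1 -2.2] -> xyz [   0.3 -107.1  -58.2] twist 0.0
top 0 0
scene 265 (array([ 492.98951643, -210.06031787,   49.03931789]), array([ 539.79485162, -119.11694355,   59.46645957]))
```

View pics/s6.png

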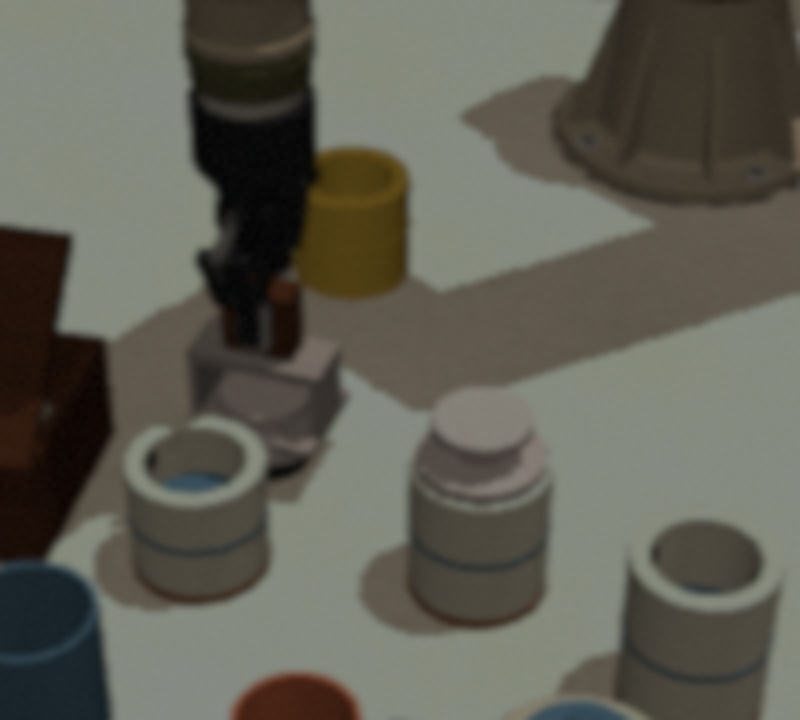

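cap_a stands on the counter and the wrist now carries only the puller. I'll back the puller out.

```bash
H="python3 -m handwheel"
$H '[{"claw":10,"xyz":[0,8,0],"twist":0},{"claw":10,"xyz":[0,16,0],"twist":0},{"claw":10,"xyz":[0,25,0],"twist":0},{"claw":10,"xyz":[0,34,0],"twist":0},{"claw":10,"xyz":[0,43,0],"twist":0}]'
$H '[{"claw":10,"xyz":[0,10,0],"twist":0},{"claw":10,"xyz":[0,20,0],"twist":0},{"claw":10,"xyz":[0,30,0],"twist":0},{"claw":10,"xyz":[0,38,0],"twist":0},{"claw":10,"xyz":[0,38,0],"twist":0}]'
$H '[{"claw":10,"xyz":[0,0,-25],"twist":0},{"claw":10,"xyz":[0,0,-50],"twist":0},{"claw":10,"xyz":[0,0,-80],"twist":0},{"claw":10,"xyz":[0,0,-110],"twist":0},{"claw":10,"xyz":[0,0,-140],"twist":0}]'
python3 -c "
from h import *
im,P,C,p=grab('top');save('t7.png',im[100:320,60:460],2)
q=P.reshape(-1,3)
def f(n,x,y,lo,hi):
  k=q[(abs(q[:,0]-x)<60)&(abs(q[:,1]-y)<50)&(q[:,2]>lo)&(q[:,2]<hi)];print(n,len(k),len(k)>3 and cv2.minAreaRect(k[:,:2].astype(np.float32)),len(k) and np.median(k[:,2]))
f('capa',510,-165,47,62);f('capb',578.5,2.8,118,140);f('can_a',617,-165,60,95)
go(578.5-95,3,190+45,180)
"
```

```text
time_s: 20.32
tool_pos: [466.0, -165.5, 273.7]
orientation: [-0.0, 0.707, -0.707, 0.0]
ft_force: [-0.3, 0.2, -3.1]
grip_width: 0.274
time_s: 20.95
tool_pos: [428.2, -165.4, 273.7]
orientation: [0.0, -0.707, 0.707, 0.0]
ft_force: [0.9, 0.1, -2.3]
grip_width: 0.273
time_s: 21.58
tool_pos: [429.0, -165.5, 414.7]
orientation: [-0.0, 0.707, -0.707, 0.0]
ft_force: [0.3, -0.4, -3.0]
grip_width: 0.272
capa 436 ((508.59503173828125, -165.2736358642578), (56.628700256347656, 58.885581970214844), 78.93540954589844) 54.159201318129305
capb 505 ((578.4971923828125, 2.8869361877441406), (58.974910736083984, 56.67955017089844), 0.7543743848800659) 129.3869912116994
can_a 530 ((617.5679321289062, -165.5316925048828), (82.309326171875, 85.1014404296875), 46.021026611328125) 79.85325849384856
t 21.62 grasp [ 430.6 -166.4  263.7] yaw -180.0 w 23.5 F [ 2.  -1.7  1.2] -> xyz [-169.   -53.7   28.4] twist 0.001
```

View pics/t7.png

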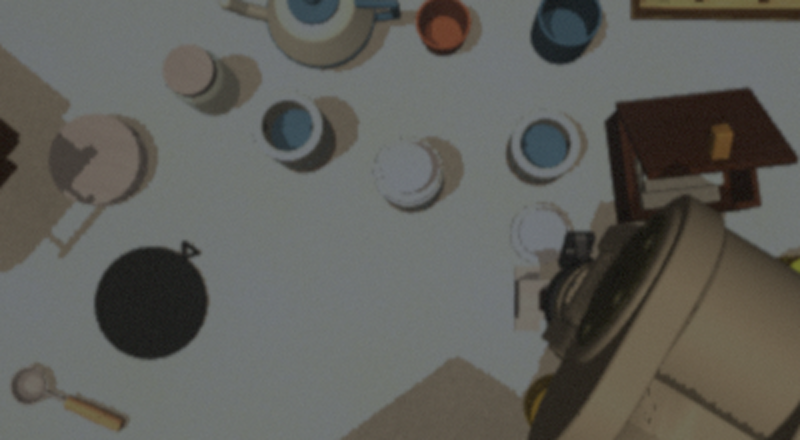

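cap_a stands upright at t7 (540,235), about 26 mm in front of canister_a, whose open mouth is at (546,143). cap_b at (410,172) is still seated and unmoved. Next is cap_b.

```bash
H="python3 -m handwheel"
$H '[{"claw":10,"xyz":[-34,-10,0],"twist":0},{"claw":10,"xyz":[-74,-20,0],"twist":0},{"claw":10,"xyz":[-114,-30,0],"twist":0},{"claw":10,"xyz":[-148,-40,0],"twist":0},{"claw":10,"xyz":[-169,-50,0],"twist":0}]'
$H '[{"claw":10,"xyz":[0,0,15],"twist":0},{"claw":10,"xyz":[0,0,35],"twist":0},{"claw":10,"xyz":[0,0,50],"twist":0},{"claw":10,"xyz":[0,0,50],"twist":0},{"claw":10,"xyz":[0,0,50],"twist":0}]'
python3 -c "
from h import *
go(578.5-75,2.7,192,180)
im,P,C,p=grab('wrist');q=P.reshape(-1,3)
k=q[(abs(q[:,0]-578)<60)&(abs(q[:,1]-2)<45)&(q[:,2]>120)&(q[:,2]<140)];print('cap',cv2.minAreaRect(k[:,:2].astype(np.float32)),np.median(k[:,2]))
T,s=pose();g=T[:3,3]+155*T[:3,2];print(g)
k=q[(abs(q[:,0]-g[0])<60)&(abs(q[:,1]-g[1])<70)&(q[:,2]>g[2]-84+40)&(q[:,2]<g[2]-84+62)];print('bridge',k.min(0),k.max(0))
"
```

```text
time_s: 22.25
tool_pos: [479.0, 5.2, 413.2]
orientation: [-0.0, 0.708, -0.706, -0.0]
ft_force: [0.0, -0.3, -3.1]
grip_width: 0.273
time_s: 22.88
tool_pos: [478.8, 3.2, 364.0]
orientation: [0.0, -0.707, 0.707, -0.0]
ft_force: [0.3, 1.3, -2.4]
grip_width: 0.27
t 22.88 grasp [478.9   3.1 209. ] yaw 180.0 w 23.1 F [ 0.3  1.3 -2.4] -> xyz [  0.4 -24.7  17. ] twist -0.0
cap ((578.5548706054688, 0.599639892578125), (59.70465850830078, 59.3001708984375), 64.84120178222656) 130.11018385508027
[479.13682957   3.17180035 209.31428953]
bridge [459.57634382 -43.90206622 165.33084219] [499.82111622  -2.58972826 187.28669077]
```

```bash
H="python3 -m handwheel"
$H '[{"claw":10,"xyz":[0.5,-6,6],"twist":0},{"claw":10,"xyz":[0.5,-12,12],"twist":0},{"claw":10,"xyz":[0.5,-18,17],"twist":0},{"claw":10,"xyz":[0.5,-20,17],"twist":0},{"claw":10,"xyz":[0.5,-22,17],"twist":0}]'
$H '[{"claw":10,"xyz":[0,-8,0],"twist":0},{"claw":10,"xyz":[0,-16,0],"twist":0},{"claw":10,"xyz":[0,-24,0],"twist":0},{"claw":10,"xyz":[0,-32,0],"twist":0},{"claw":10,"xyz":[0,-40,0],"twist":0}]'
$H '[{"claw":10,"xyz":[0,-9,0],"twist":0},{"claw":10,"xyz":[0,-18,0],"twist":0},{"claw":10,"xyz":[0,-27,0],"twist":0},{"claw":10,"xyz":[0,-37,0],"twist":0},{"claw":10,"xyz":[0,-37,0],"twist":0}]'
python3 -c "
from h import *
go(578.6,2.6,192,180)"
```

```text
time_s: 23.55
tool_pos: [500.9, 3.1, 346.6]
orientation: [0.0, 0.707, -0.707, -0.0]
ft_force: [-0.2, -0.3, -2.2]
grip_width: 0.271
time_s: 24.18
tool_pos: [541.3, 3.0, 346.6]
orientation: [-0.0, 0.707, -0.707, -0.0]
ft_force: [0.5, -0.7, -2.1]
grip_width: 0.275
time_s: 24.8
tool_pos: [578.5, 3.0, 346.5]
orientation: [-0.0, 0.707, -0.707, 0.0]
ft_force: [-0.3, -0.5, -1.5]
grip_width: 0.28
t 24.8 grasp [578.5   3.  191.5] yaw -180.0 w 23.9 F [-0.3 -0.5 -1.5] -> xyz [ 0.4 -0.1 -0.5] twist 0.0
```

Engaged with no side force, so I lift.

```bash
H="python3 -m handwheel"
$H '[{"claw":10,"xyz":[0,0,-3],"twist":0},{"claw":10,"xyz":[0,0,-7],"twist":0},{"claw":10,"xyz":[0,0,-10],"twist":0},{"claw":10,"xyz":[0,0,-12],"twist":0},{"claw":10,"xyz":[0,0,-12],"twist":0}]'
$H '[{"claw":10,"xyz":[0,0,-6],"twist":0},{"claw":10,"xyz":[0,0,-12],"twist":0},{"claw":10,"xyz":[0,0,-18],"twist":0},{"claw":10,"xyz":[0,0,-24],"twist":0},{"claw":10,"xyz":[0,0,-30],"twist":0}]'
$H '[{"claw":10,"xyz":[0,0,-6],"twist":0},{"claw":10,"xyz":[0,0,-12],"twist":0},{"claw":10,"xyz":[0,0,-17],"twist":0},{"claw":10,"xyz":[0,0,-20],"twist":0},{"claw":10,"xyz":[0,0,-20],"twist":0}]'
python3 -c "
from h import *
im,P,C,p=grab('scene');save('s8.png',im[120:300,180:380],4)
go(471.5,2.6,118,180)"
```

```text
time_s: 25.42
tool_pos: [577.5, 3.1, 359.0]
orientation: [-0.0, 0.707, -0.707, -0.0]
ft_force: [-1.8, -0.2, -4.3]
grip_width: 0.272
time_s: 26.05
tool_pos: [577.8, 3.1, 389.2]
orientation: [-0.0, 0.707, -0.707, 0.0]
ft_force: [-0.2, 0.1, -4.2]
grip_width: 0.273
time_s: 26.68
tool_pos: [577.8, 3.1, 408.9]
orientation: [-0.0, 0.707, -0.707, 0.0]
ft_force: [0.7, 0.4, -4.3]
grip_width: 0.276
t 26.73 grasp [577.7   3.  253.7] yaw -180.0 w 23.2 F [-0.6  0.3 -5.1] -> xyz [  0.4 106.2 135.7] twist 0.0
```

View pics/s8.png

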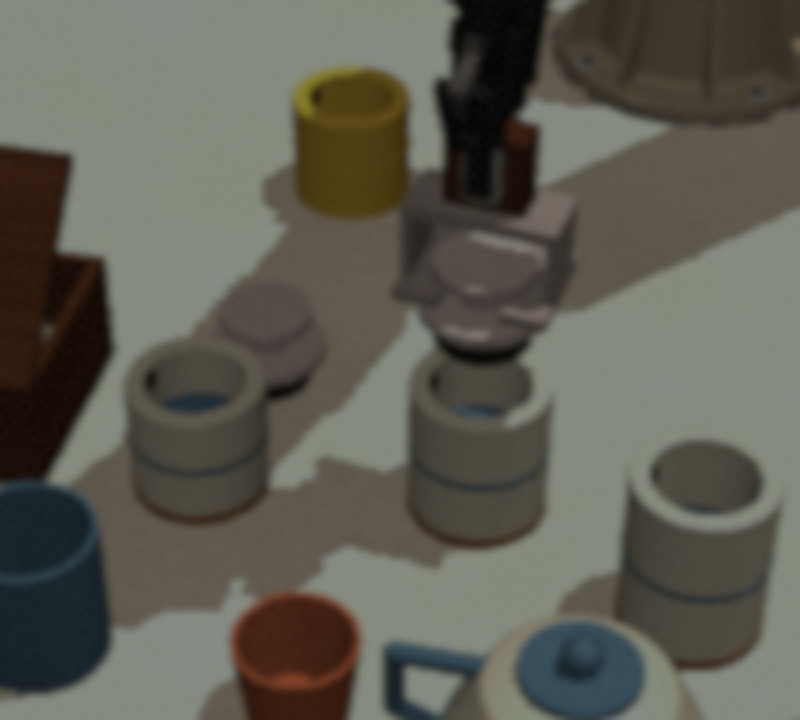

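cap_b hangs level at (480,290). I carry it back 106 mm and set it down.

```bash
H="python3 -m handwheel"
$H '[{"claw":10,"xyz":[0,3,0],"twist":0},{"claw":10,"xyz":[0,8,0],"twist":0},{"claw":10,"xyz":[0,15,0],"twist":0},{"claw":10,"xyz":[0,22,0],"twist":0},{"claw":10,"xyz":[0,30,0],"twist":0}]'
$H '[{"claw":10,"xyz":[0,8,0],"twist":0},{"claw":10,"xyz":[0,16,0],"twist":0},{"claw":10,"xyz":[0,24,0],"twist":0},{"claw":10,"xyz":[0,32,0],"twist":0},{"claw":10,"xyz":[0,40,0],"twist":0}]'
$H '[{"claw":10,"xyz":[0,8,0],"twist":0},{"claw":10,"xyz":[0,16,0],"twist":0},{"claw":10,"xyz":[0,24,0],"twist":0},{"claw":10,"xyz":[0,31,0],"twist":0},{"claw":10,"xyz":[0,36,0],"twist":0}]'
$H '[{"claw":10,"xyz":[0,0,3],"twist":0},{"claw":10,"xyz":[0,0,10],"twist":0},{"claw":10,"xyz":[0,0,20],"twist":0},{"claw":10,"xyz":[0,0,30],"twist":0},{"claw":10,"xyz":[0,0,40],"twist":0}]'
$H '[{"claw":10,"xyz":[0,0,12],"twist":0},{"claw":10,"xyz":[0,0,24],"twist":0},{"claw":10,"xyz":[0,0,36],"twist":0},{"claw":10,"xyz":[0,0,48],"twist":0},{"claw":10,"xyz":[0,0,58],"twist":0}]'
$H '[{"claw":10,"xyz":[0,0,8],"twist":0},{"claw":10,"xyz":[0,0,16],"twist":0},{"claw":10,"xyz":[0,0,22],"twist":0},{"claw":10,"xyz":[0,0,27],"twist":0},{"claw":10,"xyz":[0,0,28],"twist":0}]'
$H '[{"claw":10,"xyz":[0,0,2],"twist":0},{"claw":10,"xyz":[0,0,4],"twist":0},{"claw":10,"xyz":[0,0,6],"twist":0},{"claw":10,"xyz":[0,0,8],"twist":0},{"claw":10,"xyz":[0,0,9],"twist":0}]'
python3 -c "
from h import *
go(471.5,2.6,118,180)"
```

```text
time_s: 27.35
tool_pos: [547.1, 3.1, 408.8]
orientation: [-0.0, 0.707, -0.707, 0.0]
ft_force: [0.5, 0.1, -4.0]
grip_width: 0.275
time_s: 27.98
tool_pos: [507.2, 3.0, 408.7]
orientation: [-0.0, 0.707, -0.707, 0.0]
ft_force: [-0.7, -0.7, -4.4]
grip_width: 0.274
time_s: 28.6
tool_pos: [471.2, 3.0, 408.8]
orientation: [-0.0, 0.707, -0.707, 0.0]
ft_force: [0.9, -0.3, -2.9]
grip_width: 0.27
time_s: 29.22
tool_pos: [471.7, 3.0, 367.6]
orientation: [0.0, 0.707, -0.707, -0.0]
ft_force: [0.3, 0.1, -3.8]
grip_width: 0.275
time_s: 29.85
tool_pos: [471.6, 3.0, 309.8]
orientation: [0.0, 0.707, -0.707, -0.0]
ft_force: [-0.1, 0.1, -3.6]
grip_width: 0.27
time_s: 30.48
tool_pos: [471.6, 3.1, 282.4]
orientation: [0.0, 0.707, -0.707, -0.0]
ft_force: [0.0, 0.0, -3.6]
grip_width: 0.272
time_s: 31.1
tool_pos: [471.8, 3.0, 273.7]
orientation: [-0.0, 0.707, -0.707, 0.0]
ft_force: [-0.2, 0.5, -1.8]
grip_width: 0.276
t 31.1 grasp [471.8   3.  118.7] yaw -180.0 w 23.5 F [-0.2  0.5 -1.8] -> xyz [0.4 0.3 0.7] twist 0.0
```

```bash
H="python3 -m handwheel"
$H '[{"claw":10,"xyz":[0,8,0],"twist":0},{"claw":10,"xyz":[0,16,0],"twist":0},{"claw":10,"xyz":[0,25,0],"twist":0},{"claw":10,"xyz":[0,34,0],"twist":0},{"claw":10,"xyz":[0,43,0],"twist":0}]'
$H '[{"claw":10,"xyz":[0,9,0],"twist":0},{"claw":10,"xyz":[0,18,0],"twist":0},{"claw":10,"xyz":[0,27,0],"twist":0},{"claw":10,"xyz":[0,35,0],"twist":0},{"claw":10,"xyz":[0,35,0],"twist":0}]'
$H '[{"claw":10,"xyz":[0,0,-20],"twist":0},{"claw":10,"xyz":[0,0,-40],"twist":0},{"claw":10,"xyz":[0,0,-60],"twist":0},{"claw":10,"xyz":[0,0,-75],"twist":0},{"claw":10,"xyz":[0,0,-75],"twist":0}]'
python3 -c "
from h import *
im,P,C,p=grab('top');save('t9.png',im[100:320,60:460],2)
q=P.reshape(-1,3)
def f(n,x,y,lo,hi):
  k=q[(abs(q[:,0]-x)<60)&(abs(q[:,1]-y)<50)&(q[:,2]>lo)&(q[:,2]<hi)];print(n,len(k),len(k)>3 and cv2.minAreaRect(k[:,:2].astype(np.float32)),len(k) and np.median(k[:,2]))
f('capa',510,-165,47,62);f('capb',471.5,2.8,47,62);f('can_b',578,3,75,110)
g=cv2.GaussianBlur(im,(5,5),0).astype(int).sum(2);m=((g<120)).astype(np.uint8);m[:, :95]=0;m[:,180:]=0;m[:210]=0;m[300:]=0
m=cv2.morphologyEx(m,cv2.MORPH_OPEN,np.ones((9,9),np.uint8))
n,l,st,ce=cv2.connectedComponentsWithStats(m);i=1+st[1:,4].argmax();print(st[i],ce[i])
(u,v),r=cv2.minEnclosingCircle(np.argwhere(l==i)[:,::-1].astype(np.float32))
d=C[:3,:3]@np.array([(ce[i][0]-p['cx'])/p['fx'],(ce[i][1]-p['cy'])/p['fy'],1]);print('trivet',C[:3,3]+d*(8-C[2,3])/d[2],u,v,r)
go(412,346,200,180)
"
```

```text
time_s: 31.72
tool_pos: [428.0, 3.0, 273.8]
orientation: [-0.0, 0.707, -0.707, 0.0]
ft_force: [-0.8, -1.0, -2.2]
grip_width: 0.272
time_s: 32.35
tool_pos: [393.1, 3.1, 273.6]
orientation: [0.0, 0.707, -0.707, -0.0]
ft_force: [1.3, -0.6, -2.8]
grip_width: 0.27
time_s: 32.98
tool_pos: [394.5, 2.9, 349.7]
orientation: [-0.001, 0.707, -0.707, 0.001]
ft_force: [-0.0, -0.5, -1.6]
grip_width: 0.274
capa 442 ((509.302001953125, -165.0911865234375), (58.54475402832031, 57.784584045410156), 0.5783523321151733) 54.05305294747433
capb 283 ((455.55413818359375, -28.082664489746094), (55.3640251159668, 35.3321647644043), 0.7771912217140198) 54.355492394241764
can_b 529 ((578.7866821289062, 2.2681236267089844), (85.25178527832031, 83.1865005493164), 0.20328295230865479) 95.06102448235322
[ 109  225   53   53 2243] [135.15069104 250.94560856]
trivet [410.39238514 345.59940346   8.        ] 135.58663940429688 250.3844757080078 27.757314682006836
t 33.02 grasp [394.3   2.9 193.8] yaw -180.0 w 23.5 F [-0.2 -0.2 -2.6] -> xyz [-343.1  -18.    -6.2] twist 0.0
```

View pics/t9.png

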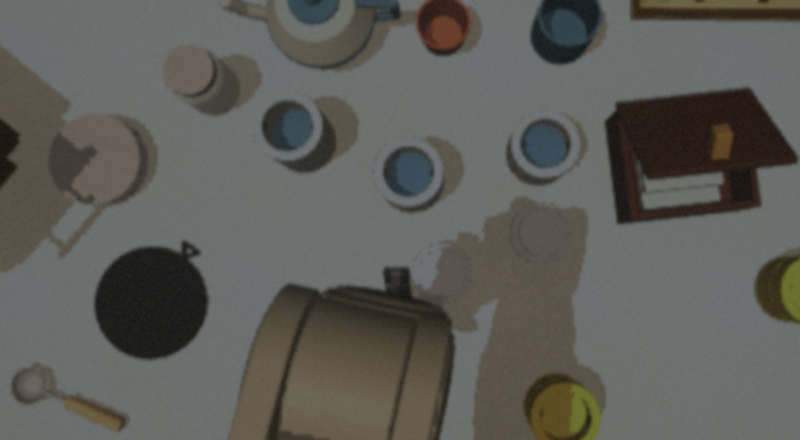

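cap_b, now at t9 (440,272), has been knocked to roughly (457,-40), away from where I set it. No force showed while I backed out, so I take this to be the announced disturbance. I'll re-hook it with the puller and put it back, measuring it first.

```bash
python3 -c "
from h import *
for n in('wrist','scene','top'):
  im,P,C,p=grab(n);q=P.reshape(-1,3)
  k=q[(abs(q[:,0]-460)<60)&(abs(q[:,1]+40)<70)&(q[:,2]>46)&(q[:,2]<62)];print(n,len(k),len(k)>3 and cv2.minAreaRect(k[:,:2].astype(np.float32)),len(k) and np.median(k[:,2]), len(k) and (k.min(0),k.max(0)))
  if n=='wrist': save('w9.png',im)
  if n=='top': save('t10.png',im[200:270,240:340],6)
T,s=pose();g=T[:3,3]+155*T[:3,2];print(g)
"
```

```text
wrist 4747 ((456.0148010253906, -42.52604293823242), (59.485267639160156, 56.38374710083008), 51.21006393432617) 55.07699596359333 (array([424.89513566, -71.03662825,  46.75392363]), array([484.3544318 , -12.01232904,  57.44755312]))
scene 295 ((456.6953430175781, -39.22515869140625), (59.58201217651367, 60.3316535949707), 60.3600959777832) 54.127219695382564 (array([419.77319509, -68.8834707 ,  46.10610929]), array([486.35155083,  -9.85805637,  58.63748145]))
top 437 ((455.00958251953125, -38.842041015625), (58.735477447509766, 57.06693649291992), 46.40978240966797) 54.34089883045817 (array([425.46746615, -68.4108247 ,  49.62361945]), array([483.35873573, -10.3424165 ,  59.82676705]))
[393.29298533   3.10228667 192.89412311]
```

View pics/w9.png

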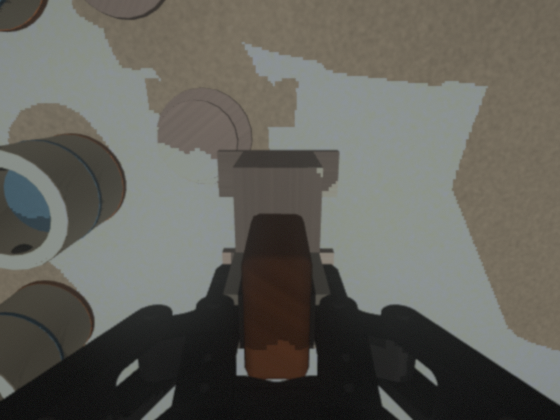

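The cap is upright at (205,125) in the wrist view, at world (455.5,-39). I re-hook it from the front.

```bash
H="python3 -m handwheel"
$H '[{"claw":10,"xyz":[15,6,0],"twist":0},{"claw":10,"xyz":[30,12,0],"twist":0},{"claw":10,"xyz":[42.5,18,0],"twist":0},{"claw":10,"xyz":[42.5,18,0],"twist":0},{"claw":10,"xyz":[42.5,18,0],"twist":0}]'
$H '[{"claw":10,"xyz":[0,0,20],"twist":0},{"claw":10,"xyz":[0,0,40],"twist":0},{"claw":10,"xyz":[0,0,60],"twist":0},{"claw":10,"xyz":[0,0,75],"twist":0},{"claw":10,"xyz":[0,0,75],"twist":0}]'
python3 -c "
from h import *
im,P,C,p=grab('top');q=P.reshape(-1,3)
k=q[(abs(q[:,0]-460)<60)&(abs(q[:,1]+40)<70)&(q[:,2]>46)&(q[:,2]<62)];print(len(k),len(k)>3 and cv2.minAreaRect(k[:,:2].astype(np.float32)))
im,P,C,p=grab('scene');q=P.reshape(-1,3)
k=q[(abs(q[:,0]-460)<60)&(abs(q[:,1]+40)<70)&(q[:,2]>46)&(q[:,2]<62)];print(len(k),len(k)>3 and cv2.minAreaRect(k[:,:2].astype(np.float32)))
go(455.5,-39.3,118.5,180)"
```

```text
time_s: 33.8
tool_pos: [375.7, -39.5, 348.6]
orientation: [-0.0, 0.707, -0.707, -0.0]
ft_force: [0.9, 0.2, -2.4]
grip_width: 0.271
time_s: 34.42
tool_pos: [375.3, -39.0, 272.8]
orientation: [0.0, 0.707, -0.707, -0.001]
ft_force: [0.6, -0.8, -3.4]
grip_width: 0.272
383 ((457.8598937988281, -39.910099029541016), (58.83368682861328, 53.358787536621094), 77.94050598144531)
296 ((455.8686218261719, -40.03668212890625), (60.18621826171875, 59.09595489501953), 51.29545211791992)
t 34.52 grasp [376.  -39.3 119. ] yaw -179.9 w 23.3 F [ 0.5 -0.2 -3.3] -> xyz [  0.1 -79.5   0.5] twist 0.001
```

```bash
H="python3 -m handwheel"
$H '[{"claw":10,"xyz":[0,-8,0],"twist":0},{"claw":10,"xyz":[0,-16,0],"twist":0},{"claw":10,"xyz":[0,-25,0],"twist":0},{"claw":10,"xyz":[0,-34,0],"twist":0},{"claw":10,"xyz":[0,-43,0],"twist":0}]'
$H '[{"claw":10,"xyz":[0,-9,0],"twist":0},{"claw":10,"xyz":[0,-18,0],"twist":0},{"claw":10,"xyz":[0,-28,0],"twist":0},{"claw":10,"xyz":[0,-36.5,0],"twist":0},{"claw":10,"xyz":[0,-36.5,0],"twist":0}]'
$H '[{"claw":10,"xyz":[0,0,-3],"twist":0},{"claw":10,"xyz":[0,0,-7],"twist":0},{"claw":10,"xyz":[0,0,-12],"twist":0},{"claw":10,"xyz":[0,0,-18],"twist":0},{"claw":10,"xyz":[0,0,-25],"twist":0}]'
python3 -c "
from h import *
go(471.5,2.6,143.5,180)
im,P,C,p=grab('scene');q=P.reshape(-1,3)
k=q[(abs(q[:,0]-460)<60)&(abs(q[:,1]+40)<70)&(q[:,2]>62)&(q[:,2]<78)];print(len(k),k.min(0),k.max(0))
"
```

```text
time_s: 35.15
tool_pos: [419.5, -39.5, 273.6]
orientation: [-0.0, 0.707, -0.707, -0.0]
ft_force: [0.3, 0.3, -2.5]
grip_width: 0.27
time_s: 35.78
tool_pos: [455.9, -39.5, 273.7]
orientation: [-0.0, 0.707, -0.707, 0.0]
ft_force: [-0.0, -0.2, -2.5]
grip_width: 0.272
time_s: 36.4
tool_pos: [455.1, -39.5, 299.2]
orientation: [-0.0, 0.707, -0.707, -0.0]
ft_force: [0.1, -0.4, -4.6]
grip_width: 0.274
t 36.4 grasp [455.2 -39.5 144.2] yaw -180.0 w 23.4 F [ 0.1 -0.4 -4.6] -> xyz [-42.1 -16.4   0.7] twist 0.0
506 [420.28187347 -84.01639785  62.07161516] [494.20758414   6.61930878  77.91662427]
```

```bash
H="python3 -m handwheel"
$H '[{"claw":10,"xyz":[-3,-1,0],"twist":0},{"claw":10,"xyz":[-9,-3,0],"twist":0},{"claw":10,"xyz":[-16,-6,0],"twist":0},{"claw":10,"xyz":[-23,-9,0],"twist":0},{"claw":10,"xyz":[-30,-12,0],"twist":0}]'
$H '[{"claw":10,"xyz":[-6,-2,0],"twist":0},{"claw":10,"xyz":[-10,-4,0],"twist":0},{"claw":10,"xyz":[-12.5,-4.5,0],"twist":0},{"claw":10,"xyz":[-12.5,-4.5,0],"twist":0},{"claw":10,"xyz":[-12.5,-4.5,0],"twist":0}]'
$H '[{"claw":10,"xyz":[0,0,5],"twist":0},{"claw":10,"xyz":[0,0,10],"twist":0},{"claw":10,"xyz":[0,0,14],"twist":0},{"claw":10,"xyz":[0,0,17],"twist":0},{"claw":10,"xyz":[0,0,17],"twist":0}]'
$H '[{"claw":10,"xyz":[0,0,2],"twist":0},{"claw":10,"xyz":[0,0,4],"twist":0},{"claw":10,"xyz":[0,0,6],"twist":0},{"claw":10,"xyz":[0,0,8],"twist":0},{"claw":10,"xyz":[0,0,8.5],"twist":0}]'
python3 -c "
from h import *
im,P,C,p=grab('scene');q=P.reshape(-1,3)
k=q[(abs(q[:,0]-475)<60)&(abs(q[:,1]-2)<34)&(q[:,2]>48)&(q[:,2]<60)];print(len(k),k.min(0),k.max(0))
go(471.5,2.6,118.5,180)
"
```

```text
time_s: 37.08
tool_pos: [467.4, -8.8, 298.6]
orientation: [0.0, 0.707, -0.707, -0.0]
ft_force: [0.0, 0.9, -3.8]
grip_width: 0.273
time_s: 37.7
tool_pos: [471.6, 2.9, 298.7]
orientation: [0.0, 0.707, -0.707, -0.0]
ft_force: [-1.0, -0.7, -4.6]
grip_width: 0.273
time_s: 38.33
tool_pos: [471.6, 3.1, 281.4]
orientation: [0.0, 0.707, -0.707, -0.0]
ft_force: [-0.5, -0.4, -4.3]
grip_width: 0.27
time_s: 38.95
tool_pos: [471.7, 3.0, 273.1]
orientation: [-0.0, 0.707, -0.707, 0.0]
ft_force: [-0.1, -0.4, -2.2]
grip_width: 0.276
186 [455.26005313 -26.90864546  48.41947793] [497.07803281  33.51033671  58.81202825]
t 39.0 grasp [471.8   3.1 118.1] yaw -180.0 w 23.6 F [ 0.4  0.5 -2.3] -> xyz [ 0.4  0.2 -0.4] twist 0.0
```

```bash
H="python3 -m handwheel"
$H '[{"claw":10,"xyz":[0,8,0],"twist":0},{"claw":10,"xyz":[0,16,0],"twist":0},{"claw":10,"xyz":[0,25,0],"twist":0},{"claw":10,"xyz":[0,34,0],"twist":0},{"claw":10,"xyz":[0,43,0],"twist":0}]'
$H '[{"claw":10,"xyz":[0,9,0],"twist":0},{"claw":10,"xyz":[0,18,0],"twist":0},{"claw":10,"xyz":[0,27,0],"twist":0},{"claw":10,"xyz":[0,35,0],"twist":0},{"claw":10,"xyz":[0,35,0],"twist":0}]'
$H '[{"claw":10,"xyz":[0,0,-20],"twist":0},{"claw":10,"xyz":[0,0,-40],"twist":0},{"claw":10,"xyz":[0,0,-60],"twist":0},{"claw":10,"xyz":[0,0,-75],"twist":0},{"claw":10,"xyz":[0,0,-75],"twist":0}]'
python3 -c "
from h import *
for n in('top','scene','wrist'):
  im,P,C,p=grab(n);q=P.reshape(-1,3)
  k=q[(abs(q[:,0]-470)<60)&(abs(q[:,1]-0)<70)&(q[:,2]>46)&(q[:,2]<62)];print(n,len(k),len(k)>3 and cv2.minAreaRect(k[:,:2].astype(np.float32)))
go(410.5,345.5,193,180)
"
```

```text
time_s: 39.62
tool_pos: [428.0, 3.0, 273.3]
orientation: [-0.0, 0.707, -0.707, 0.0]
ft_force: [-0.1, 0.4, -2.9]
grip_width: 0.272
time_s: 40.25
tool_pos: [393.1, 3.1, 273.2]
orientation: [0.0, 0.707, -0.707, -0.0]
ft_force: [0.5, 0.8, -2.1]
grip_width: 0.271
time_s: 40.88
tool_pos: [394.5, 2.9, 349.2]
orientation: [-0.001, 0.707, -0.707, 0.001]
ft_force: [0.6, 0.5, -2.6]
grip_width: 0.276
top 369 ((475.67413330078125, 0.5841178894042969), (58.957820892333984, 50.303768157958984), 57.2109260559082)
scene 243 ((467.4847106933594, 2.8662986755371094), (61.449928283691406, 53.41408157348633), 77.07147216796875)
wrist 4555 ((471.53741455078125, 0.5056037902832031), (59.1156120300293, 58.9177131652832), 83.31295776367188)
t 41.02 grasp [393.4   3.1 192.5] yaw -180.0 w 23.5 F [-0.7  0.5 -3.5] -> xyz [-342.5  -17.1   -0.4] twist 0.0
```

cap_b is back at about (471,3), agreeing with where it should be. Next, the trivet.

```bash
H="python3 -m handwheel"
$H '[{"claw":10,"xyz":[-35,-2,0],"twist":0},{"claw":10,"xyz":[-75,-4,0],"twist":0},{"claw":10,"xyz":[-115,-6,0],"twist":0},{"claw":10,"xyz":[-155,-8,0],"twist":0},{"claw":10,"xyz":[-195,-10,0],"twist":0}]'
$H '[{"claw":10,"xyz":[-40,-2,0],"twist":0},{"claw":10,"xyz":[-80,-4,0],"twist":0},{"claw":10,"xyz":[-115,-5,0],"twist":0},{"claw":10,"xyz":[-135,-6,0],"twist":0},{"claw":10,"xyz":[-147,-7,0],"twist":0}]'
$H '[{"claw":10,"xyz":[0,0,0],"twist":0},{"claw":10,"xyz":[0,0,0],"twist":0},{"claw":10,"xyz":[0,0,10],"twist":0},{"claw":10,"xyz":[0,0,20],"twist":0},{"claw":10,"xyz":[0,0,20],"twist":0}]'
python3 -c "
from h import *
go(410.5,345.5,93,180)
im,P,C,p=grab('wrist')
g=cv2.GaussianBlur(im,(5,5),0).astype(int).sum(2)
save('w11.png',im);np.savez('w11.npz',P=P,im=im)
im,P,C,p=grab('top');q=P.reshape(-1,3)
k=q[(abs(q[:,0]-470)<60)&(abs(q[:,1]-0)<70)&(q[:,2]>46)&(q[:,2]<62)];print('capb',len(k),len(k)>3 and cv2.minAreaRect(k[:,:2].astype(np.float32)))
k=q[(abs(q[:,0]-410)<60)&(abs(q[:,1]-345)<70)&(q[:,2]>130)&(q[:,2]<155)];print('bridge',len(k),k.min(0),k.max(0))
"
```

```text
time_s: 41.65
tool_pos: [403.3, 199.3, 347.2]
orientation: [0.001, 0.707, -0.707, -0.0]
ft_force: [0.7, 0.4, -2.5]
grip_width: 0.271
time_s: 42.28
tool_pos: [410.4, 345.6, 347.4]
orientation: [0.001, 0.707, -0.707, -0.0]
ft_force: [0.4, 0.5, -2.3]
grip_width: 0.276
time_s: 42.9
tool_pos: [410.1, 344.4, 326.8]
orientation: [-0.001, -0.707, 0.707, 0.0]
ft_force: [-0.8, 0.0, -2.3]
grip_width: 0.274
t 42.9 grasp [409.8 344.2 171.8] yaw 180.0 w 23.4 F [-0.8  0.  -2.3] -> xyz [-1.2 -0.5 78.8] twist -0.0
capb 431 ((471.43829345703125, 2.4968013763427734), (58.13854217529297, 55.8447151184082), 1.108994960784912)
bridge 266 [392.58558656 297.81008189 130.28256076] [430.0603524  340.4089792  154.95660406]
```

View pics/w11.png

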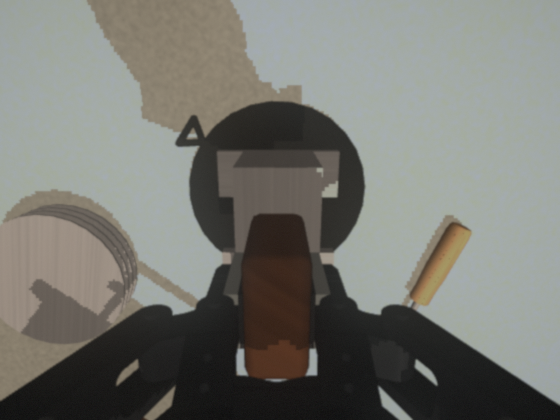

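The puller is over the trivet, whose circle in the wrist view is centred near x=277, matching the puller. Down.

```bash
H="python3 -m handwheel"
$H '[{"claw":10,"xyz":[-1.2,-0.6,15],"twist":0},{"claw":10,"xyz":[-1.2,-0.6,30],"twist":0},{"claw":10,"xyz":[-1.2,-0.6,45],"twist":0},{"claw":10,"xyz":[-1.2,-0.6,60],"twist":0},{"claw":10,"xyz":[-1.2,-0.6,70],"twist":0}]'
$H '[{"claw":10,"xyz":[0,0,3],"twist":0},{"claw":10,"xyz":[0,0,5],"twist":0},{"claw":10,"xyz":[0,0,7],"twist":0},{"claw":10,"xyz":[0,0,8],"twist":0},{"claw":10,"xyz":[0,0,8.5],"twist":0}]'
python3 -c "
from h import *
go(410.5,345.5,92,180)"
```

```text
time_s: 43.62
tool_pos: [410.9, 346.0, 256.8]
orientation: [0.001, 0.707, -0.707, -0.0]
ft_force: [0.3, 0.1, -2.0]
grip_width: 0.273
time_s: 44.25
tool_pos: [411.2, 346.3, 249.9]
orientation: [-0.0, 0.707, -0.707, 0.0]
ft_force: [1.2, 0.2, -2.6]
grip_width: 0.276
t 44.25 grasp [411.3 346.3  94.9] yaw -180.0 w 23.5 F [ 1.2  0.2 -2.6] -> xyz [0.8 0.7 2.9] twist 0.0
```

Still hanging (force −2.6 N), so I lower a little more.

```bash
H="python3 -m handwheel"
$H '[{"claw":10,"xyz":[0.5,0.5,1],"twist":0},{"claw":10,"xyz":[0.5,0.5,2],"twist":0},{"claw":10,"xyz":[0.5,0.5,2.5],"twist":0},{"claw":10,"xyz":[0.5,0.5,3],"twist":0},{"claw":10,"xyz":[0.5,0.5,3],"twist":0}]'
python3 -c "
from h import *
go(410.5,345.5,92,180)"
```

```text
time_s: 44.88
tool_pos: [410.6, 345.7, 247.1]
orientation: [-0.0, 0.707, -0.707, 0.0]
ft_force: [-2.2, -0.8, 1.9]
grip_width: 0.273
t 44.88 grasp [410.7 345.7  92.1] yaw -180.0 w 23.3 F [-2.2 -0.8  1.9] -> xyz [0.2 0.1 0.1] twist 0.0
```

Standing on the trivet. I release, rise and check everything.

```bash
H="python3 -m handwheel"
$H '[{"claw":55,"xyz":[0,0,0],"twist":0},{"claw":55,"xyz":[0,0,0],"twist":0},{"claw":55,"xyz":[0,0,0],"twist":0},{"claw":55,"xyz":[0,0,0],"twist":0},{"claw":55,"xyz":[0,0,-10],"twist":0}]'
$H '[{"claw":55,"xyz":[0,0,-30],"twist":0},{"claw":55,"xyz":[0,0,-60],"twist":0},{"claw":55,"xyz":[0,0,-100],"twist":0},{"claw":55,"xyz":[0,0,-140],"twist":0},{"claw":55,"xyz":[0,0,-160],"twist":0}]'
$H '[{"claw":55,"xyz":[-40,30,0],"twist":0},{"claw":55,"xyz":[-80,60,0],"twist":0},{"claw":55,"xyz":[-120,90,0],"twist":0},{"claw":55,"xyz":[-150,110,0],"twist":0},{"claw":55,"xyz":[-150,110,0],"twist":0}]'
python3 -c "
from h import *
im,P,C,p=grab('top');save('t12.png',im,1.4);q=P.reshape(-1,3)
def f(n,x,y,lo,hi,r=60):
  k=q[(abs(q[:,0]-x)<r)&(abs(q[:,1]-y)<r)&(q[:,2]>lo)&(q[:,2]<hi)];print(n,len(k),len(k)>3 and cv2.minAreaRect(k[:,:2].astype(np.float32)),len(k) and np.median(k[:,2]))
f('capa',510,-165,47,62,55);f('capb',471.5,2.8,47,62,55)
f('handle',410,345,105,120);f('bridge',410,345,56,70)
f('saucer',598,417,25,60,75);f('jar',696,269,90,130);f('cup',777,-37,30,70);f('mug',782,-205,40,100)
im,P,C,p=grab('scene');q=P.reshape(-1,3)
k=q[(q[:,0]>590)&(q[:,0]<665)&(abs(q[:,1]+380)<35)&(q[:,2]>85)&(q[:,2]<200)]
c=np.linalg.lstsq(np.c_[k[:,:2],np.ones(len(k))],k[:,2],rcond=None)[0];print('lid',np.degrees(np.arctan(np.hypot(*c[:2]))))
go(410,345,200)"
```

```text
time_s: 45.5
tool_pos: [410.3, 345.5, 256.4]
orientation: [0.001, 0.707, -0.707, -0.0]
ft_force: [-0.0, -0.1, -0.0]
grip_width: 0.646
time_s: 46.12
tool_pos: [410.8, 345.8, 420.1]
orientation: [-0.002, 0.707, -0.707, 0.0]
ft_force: [0.2, 0.1, 0.1]
grip_width: 0.646
time_s: 46.75
tool_pos: [299.0, 497.3, 417.2]
orientation: [-0.0, 0.709, -0.706, -0.0]
ft_force: [0.2, -0.9, -0.7]
grip_width: 0.644
capa 440 ((509.15679931640625, -164.98507690429688), (58.29144287109375, 57.74459457397461), 0.8525286316871643) 54.3637406762457
capb 432 ((471.4619445800781, 2.5907936096191406), (58.07662582397461, 56.003631591796875), 0.830859363079071) 54.44033861686444
handle 216 ((411.86328125, 344.72027587890625), (23.98248291015625, 49.02793502807617), 0.8150407671928406) 113.05607082420369
bridge 326 ((412.3626708984375, 346.0838623046875), (40.06401443481445, 91.4200668334961), 0.7578775882720947) 63.28246737582327
saucer 1678 ((597.0818481445312, 417.0972595214844), (118.07157135009766, 119.7867660522461), 0.38003411889076233) 36.545456002433355
jar 559 ((697.7978515625, 271.5054931640625), (62.44368362426758, 60.08342742919922), 46.23291778564453) 110.4551690716961
cup 318 ((781.7801513671875, -31.73340606689453), (84.97269439697266, 70.86042022705078), 46.89845657348633) 55.63005077360947
mug 589 ((789.6808471679688, -193.73265075683594), (79.02129364013672, 104.77145385742188), 87.20742797851562) 75.56777586489295
lid 44.98514858810732
t 46.85 grasp [300.5 495.6 262.1] yaw -179.9 w 54.9 F [-0.1 -0.3 -0.4] -> xyz [ 150.8 -109.4   62.2] twist 0.0
```

View pics/t12.png

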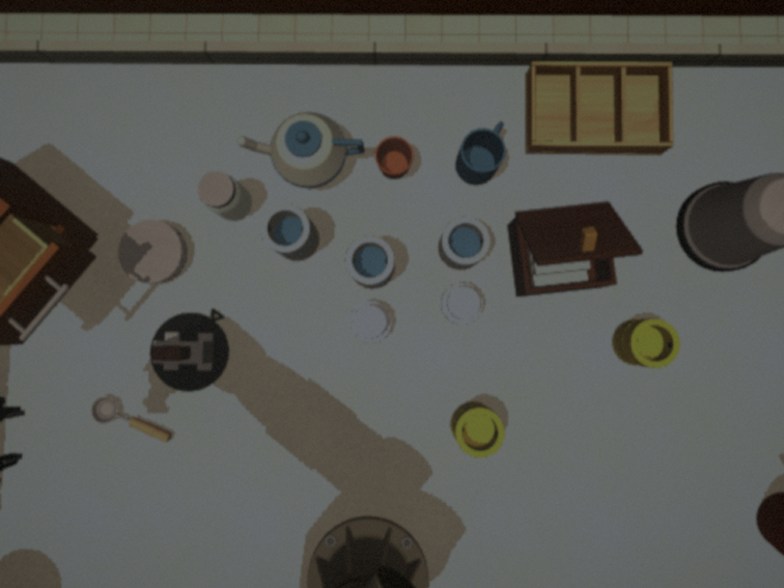

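The final view shows every item in place: the caps at (370,322) and (461,302), the puller on the trivet at (188,350), and the lid half open. Handing in.

```bash
python3 -c "
from h import *
print(robot.hand_in())"
```

```text
the job is handed in; nothing more can be done
None
```

The tea is aired as asked, and I handed the job in at about 47 s.

I raised the chest lid first, pulled cap_a and then cap_b off with the puller, and stood the puller on the trivet. Canister_c was already open, so I left it alone.

**Last checks:**
- **Lid:** 45.0° by the depth fit. It read about 46° while I was still holding it.
- **cap_a:** upright at (509,-165), about 26 mm clear of canister_a.
- **cap_b:** upright at (471,3), about 25 mm clear of canister_b.
- **Puller:** upright within about 2 mm of the trivet's centre.
- **Other things:** the pot, jar, mug, cup, saucers and yellow canisters look unmoved in the before and after pictures. The depth boxes for the mug and cup differ by up to about 11 mm because I measured them over different windows.

**What went wrong:** after its first set-down, cap_b was found about 4 cm off its spot. No force showed while I backed the puller out, so I took it for the announced knock. I re-hooked it with the puller and put it back.

**Disagreement:** the wrist and top cameras differed by about 3 mm in y throughout, so I lined things up within one camera at a time.

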